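# Repack the sampling kit into its foam tray

### The job

Repack the sampling kit: put the amber bottle, the steel measuring cup, the dropper bottle and the marker each into the foam block that is cut out for it, so that each rests fully on the floor of its own pocket, the marker lying in its slot and the other three standing upright. Keep the two filled bottles upright on the way, and leave the scraper beside the tray where it lies.

Things in the scene. Friction and masses are not known exactly. Their poses are not given: they have to be found in the camera images.
- amber_bottle: Closed 250 ml amber bottle with a gold screw cap, filled, 0.33 kg, standing on the bench: body 68 mm in diameter, 118 mm tall; the cap is 45 mm in diameter and takes up the top 16 mm (102 to 118 mm above the underside). It can be lifted by the cap. Origin: centre of its underside; z up its axis.
- measuring_cup: Open plain steel measuring cup, 0.085 kg, standing: 65 mm across the rim, 54 mm across the foot, 66 mm tall, hollow, wall about 2 mm thick. Origin: centre of its underside; z up its axis.
- dropper_bottle: Small white dropper bottle with a black tapered cap, standing, 0.016 kg: body 21 mm in diameter up to 43 mm, above it the cap, 16 mm at its foot and tapering, up to 66 mm. Origin: centre of its underside; z up its axis.
- marker: Felt marker, white barrel with blue cap, lying flat on the bench: 140 mm long, 14 mm thick (16 mm with the clip), 0.012 kg. Origin: underside of its middle; y runs along the marker (the cap at -y), z up. It does not roll.
- foam_bottle: Black foam block for the amber bottle, 166 (x) x 96 (y) x 40 mm high, fixed; with three more of that size it lies in a low grey tray (walls 36 mm high, a carrying bar 25 mm out from each short end). Round pocket at its middle, the largest: 80 mm wide, mouth bevelled 4 mm. Origin: centre of the block's underside; light grey pocket floor 10 mm above it, block top 40 mm. z up.
- foam_cup: Block of the same kind for the measuring cup, fixed: round pocket at its middle, the middle-sized one, 66 mm in diameter, mouth bevelled 4 mm wider all round. Origin: centre of the block's underside, under the pocket's middle; pocket floor 15 mm above the origin, block top 40 mm. x along its 166 mm length, z up.
- foam_dropper: Block of the same kind for the dropper bottle, fixed: round pocket at its middle, the smallest one, 32 mm in diameter, mouth bevelled 4 mm wider all round. Origin: centre of the block's underside, under the pocket's middle; pocket floor 14 mm above the origin, block top 40 mm. x along its 166 mm length, z up.
- foam_marker: Block of the same kind for the marker, fixed: slot 154 mm along its x axis, 28 mm wide, floor 28 mm above the origin. Across its middle a deeper recess gives the fingers room on both sides of the marker: 46 mm along x, 80 mm along y, floor 18 mm above the origin. Origin: centre of the block's underside, under the slot's middle; block top 40 mm. z up.
- scraper: Flat beige scraper with a dark rubber lip, 56 x 115 x 9 mm, lying flat beside the tray; not part of the kit. Origin: underside of its middle. Also on the bench and to be kept clear of: a lever press 0.34 m tall and a balance 0.09 m tall at the right of the work, a white can 0.2 m tall behind the tray.

How it is judged:
By the outcome, as a careful person would: the job done as asked, in the order asked, and still so for the second after the job is handed in, with the robot touching nothing.
It also fails if it takes over 109 s, if anything falls off the work surface, if the arm or the gripper's body presses on something with over 40 N, if the wrist force passes 120 N, or if a joint passes its speed limit or range.

### The arm

A 7-joint arm with a two-finger parallel gripper is mounted at the origin on a cart in front of the work surface, level with it; the furniture and walls round the work are solid. World frame = base frame: x ahead of the robot, y to its left, z up, the work surface at z = 0. Lengths are in m, angles in rad, forces in N, time in s.
With the tool pointing down it reaches from about 0.35 to 0.9 m from the base axis. Payload 8.1 kg.
Tool frame: the origin (TCP) lies between the finger pads; the fingertips stand ahead of it and the grasp point (between the pads) lies 6 mm ahead of it (tip_extent is the z of the fingertips in the tool frame, in m); z points along the fingers, y is the line along which they close (so a half turn about z gives the same grasp; the last joint's range is limited). The gripper opens to 92 mm and grips with 3 to 60 N. Pads are 19 mm wide; open, the fingers measure 130 mm over their backs; the gripper's body (75 mm by 190 mm) begins 47 mm behind the grasp point.
Start: joints at [-1.351, 0.434, 0.025, 1.573, -0.012, 1.134, -0.075], TCP at [0.198, 0.593, 0.221] pointing down, gripper open.
Joint ranges: [-2.62, 2.62], [-0.44, 2.09], [-1.27, 1.32], [0.08, 2.57], [-1.32, 4.46], [0.12, 2], [-2.74, 2.74]. Speed limits (rad/s): [2.22, 2.22, 3.01, 3.01, 3.14, 3.14, 3.14].

### API

Orientations are given as a rotation vector (axis times angle).
In Python, from plant import get_obs, grab_frame, close_job, tip_extent gives the robot as it stands.
- The arm moves only by the tool apply_moves, never from a script. Its argument "rows" is one flat list of numbers, 7 for each row, row after row: the shift along the tool's x, y, z scaled (see below), then the turn, a rotation vector about the tool's x, y, z scaled (see below), then the opening, from 0 (shut) to 1 (fully open). In form: [dx, dy, dz, rx, ry, rz, claw, dx, dy, dz, rx, ry, rz, claw, ...]. A call has 1 to 20 rows; each row is the pose to reach, as a shift and turn from the pose commanded when the call began, along the tool's axes at that moment; what a row does not reach only later rows make up. The controller multiplies each number of a shift by 20 cm and each number of a turn by 30 degrees. A row lasts 1/8 s, in which the tool goes at most 62.5 mm and 10.7 degrees, less where a joint would pass 70% of its speed; a pose out of reach is approached as far as the arm can. A call with a number of a shift or a turn outside -1 to 1 is refused whole. A call with a gripper value outside its range is refused whole. The fingers move at their own pace and stop on an object; the grip force is fixed at half the most. Time passes only in rows, so rows that repeat a pose let the fingers close. It gives the time, the measured TCP pose, the force, the opening and the grip force at its end, in the units of the state.
- get_obs(): the state, without advancing time (a new reading comes with each control period).
- grab_frame(name): name is "side" or "top"; returns a dict with "image" (384x512x3 uint8, red, green, blue), "camera_matrix" (3x3 intrinsics, pixels), "dist_coeffs" ([k1, k2, p1, p2, k3] as OpenCV has them; the pictures are not rectified), "pose" (4x4, takes a point from camera to world coordinates). Camera axes: x right, y up, looking along -z (the intrinsics and any distortion apply to the point x, -y, -z); pixel columns grow to the right and rows downward; lengths in m; the calibration is good to about 2 mm. A picture is of the moment at which its call begins. There is no depth.
- close_job(): hands the job in; it is judged then, once.
The state is a dict: "clock": time; "qpos": joint angles; "qd": joint speeds; "joint_efforts": joint torques, N m; "tool_pos": TCP position; "ee_rot": TCP orientation; "wrist_force": force on the tool from outside, world axes, zero at the start; "ft_torque": the same for the moment, N m; "opening": finger opening in m; "grip_force": force on a finger pad.
Only numpy, scipy, OpenCV 4.12 (cv2) and the standard library are available. Lean on these libraries where they do the work, as an engineer would, in place of code of your own. Each camera call takes 0.05 s, during which the arm holds its last target. There are 200 camera calls.

## Working session

There is one attempt and no reset: what is moved stays moved. The work goes in short steps, Python scripts to look and compute and a tool call to move; the robot and the scene stay as the last step left them, time stands still between calls to the robot, and variables do not carry over. Pictures are saved under pics/ and viewed, at most 14 in all, crops included, and the job is handed in when it is done.

Besides the shell and the picture viewer there is one more tool, called by a JSON object that holds its "fn" and its "kwargs". apply_moves: Moves the arm, as the interface text tells. Shifts and turns lie within -1 to 1; 1 stands for 20 cm of shift or 30 degrees of turn. Its arguments: {"type":"object","properties":{"rows":{"type":"array","items":{"type":"number","minimum":-1,"maximum":1}}},"required":["rows"]}

```bash
mkdir -p pics; ls
python3 - <<'E'
from plant import get_obs, grab_frame, tip_extent
import cv2,numpy as np
print(get_obs(),tip_extent)
for n in("side","top"):
    f=grab_frame(n);cv2.imwrite(f"pics/{n}0.png",cv2.resize(f["image"][:,:,::-1],None,fx=1.5,fy=1.5,interpolation=cv2.INTER_CUBIC))
    print(n,f["camera_matrix"],f["dist_coeffs"],f["pose"])
E
```

```text
pics
{'clock': 0.0, 'qpos': array([-1.35060549,  0.4352094 ,  0.02496014,  1.5740697 , -0.01160368,
        1.13397616, -0.0750804 ]), 'qd': array([ 6.35476614e-04,  1.28017281e-04,  7.13350034e-04,  1.02867473e-03,
        1.96144928e-04, -8.58001026e-05, -1.40379554e-03]), 'joint_efforts': array([ 9.34431523e-05, -6.67835498e+01,  9.85052660e-01, -3.14454710e+01,
       -6.07172563e-02,  4.30680136e-02,  1.41370469e-04]), 'tool_pos': array([0.19814614, 0.59223367, 0.22036385]), 'ee_rot': array([-5.04883366e-01, -3.10063987e+00,  2.37695204e-03]), 'wrist_force': array([ 0.00057979, -0.28425539,  0.52168272]), 'ft_torque': array([-0.01128028,  0.0103559 , -0.06197531]), 'grip_force': 0.0, 'opening': 0.0913618952671824} 0.025
side [[401.55949921   0.         262.69873652]
 [  0.         401.55949921 195.32769513]
 [  0.           0.           1.        ]] [-0.07595613  0.          0.          0.          0.        ] [[-0.99589382  0.04387349 -0.07918722  0.42103811]
 [-0.09048639 -0.45558342  0.88558227  1.05560466]
 [ 0.0027772   0.88911128  0.45768266  0.52718721]
 [ 0.          0.          0.          1.        ]]
top [[402.56708801   0.         256.29640663]
 [  0.         402.56708801 192.57137487]
 [  0.           0.           1.        ]] [0.0126377 0.        0.        0.        0.       ] [[-0.01318529  0.98036929 -0.19672875  0.31151622]
 [-0.99984642 -0.01519829 -0.00872609  0.14076163]
 [-0.01154473  0.19658348  0.98041912  0.88054201]
 [ 0.          0.          0.          1.        ]]
```

View pics/top0.png

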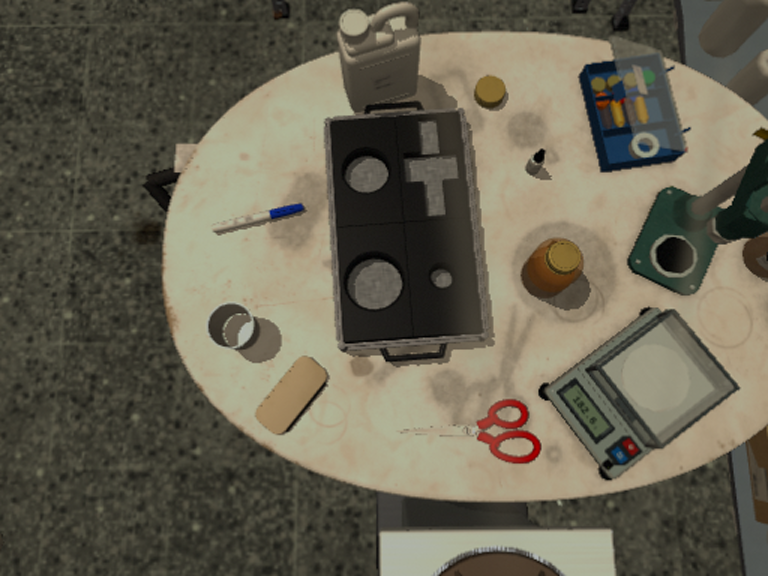

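View pics/side0.png

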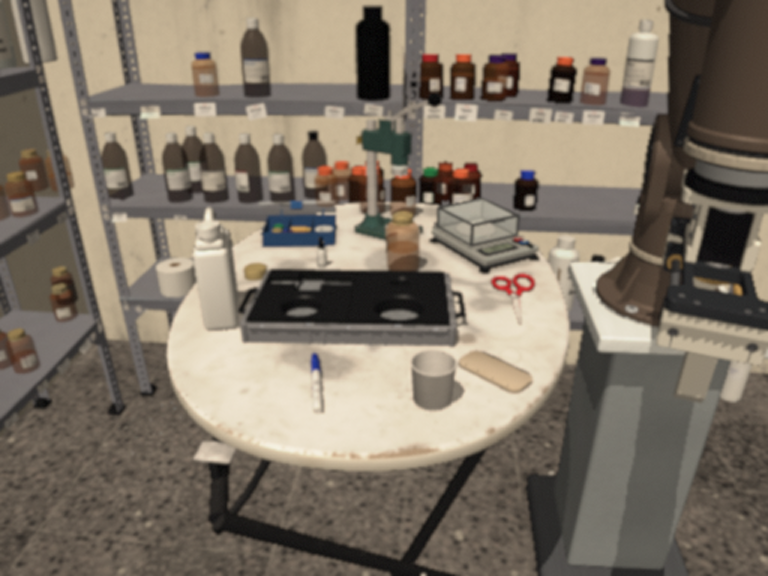

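The top view (1.5x) shows the tray at (325-490, 105-355). The pockets are: bottle (375,284), cup (367,172), dropper (441,278), marker slot (431,168). The objects are: bottle cap (563,257), cup rim (233,326), dropper (537,162), marker (214,228) to (303,208), scraper (292,395).

```bash
cat > h.py <<'E'
from plant import get_obs, grab_frame
import cv2,numpy as np
from scipy.optimize import least_squares
F=np.diag([1,-1,-1.])
def proj(f,P):
    T=np.linalg.inv(f["pose"]); R=F@T[:3,:3]; t=F@T[:3,3]
    return cv2.projectPoints(np.asarray(P,float).reshape(-1,3),cv2.Rodrigues(R)[0],t,f["camera_matrix"],np.array(f["dist_coeffs"]))[0].reshape(-1,2)
def back(f,uv,z):
    p=cv2.undistortPoints(np.asarray(uv,float).reshape(-1,1,2),f["camera_matrix"],np.array(f["dist_coeffs"])).reshape(-1,2)
    d=(f["pose"][:3,:3]@F@np.c_[p,np.ones(len(p))].T).T; o=f["pose"][:3,3]
    z=np.broadcast_to(z,len(p)); return o+d*((z-o[2])/d[:,2])[:,None]
def crop(img,u0,v0,w,h,s,bright=1.0):
    c=cv2.resize(img[v0:v0+h,u0:u0+w,::-1],None,fx=s,fy=s,interpolation=cv2.INTER_CUBIC)
    return np.clip(255*(c/255.)**bright,0,255).astype(np.uint8)
E
python3 - <<'E'
from h import *
f=grab_frame("top");g=grab_frame("side");np.save("top.npy",f,allow_pickle=True);np.save("side.npy",g,allow_pickle=True)
a=crop(f["image"],214,68,120,174,3.4,.5)
r=[crop(f["image"],132,195,50,50,3.8),crop(f["image"],340,92,50,50,3.8),crop(f["image"],340,150,60,60,3.2),crop(f["image"],136,130,75,30,2.5),crop(g["image"],270,230,40,45,4.2),crop(g["image"],200,150,40,40,4.5)]
M=np.zeros((600,800,3),np.uint8);M[:a.shape[0],:a.shape[1]]=a
for i,c in enumerate(r):
    y,x=(i//2)*200,408+(i%2)*195; M[y:y+c.shape[0],x:x+c.shape[1]]=c[:600-y,:800-x]
cv2.imwrite("pics/m1.png",M)
for n,uv,z in [("cap",(375.3,171.3),.118),("cup",(155.3,217.3),.066),("drop",(357,115),0.),("mk",(142.7,152),.007),("mk2",(202,138.7),.007),("bot",(250,189),.015),("cupp",(244.7,116),.02),("dp",(294,185.5),.018),("slot",(287,112),.025),("seam",(268.7,148),.042)]: print(n,back(f,[uv],z)[0].round(4))
E
```

```text
cap [ 0.5031 -0.0843  0.118 ]
cup [0.4266 0.355  0.066 ]
drop [ 0.6674 -0.0865  0.    ]
mk [0.5845 0.4045 0.007 ]
mk2 [0.6138 0.2705 0.007 ]
bot [0.4934 0.1622 0.015 ]
cupp [0.6616 0.1724 0.02  ]
dp [0.4991 0.0656 0.018 ]
slot [0.6674 0.0767 0.025 ]
seam [0.5781 0.12   0.042 ]
```

View pics/m1.png

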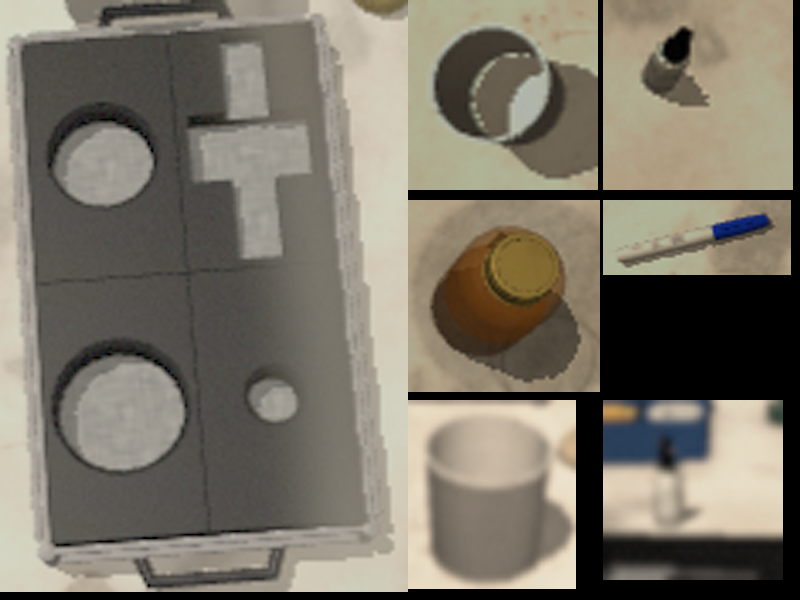

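The montage shows the tray seam cross at (188,272) and the block corners at (22,44) and (55,543). The cap ellipse centre is near (523,262) and the cup rim near (492,84). Next I fit models to these points and check the overlay.

```bash
cat > fit.py <<'E'
from h import *
f=np.load("top.npy",allow_pickle=True).item();g=np.load("side.npy",allow_pickle=True).item()
u=lambda p,s,x0,y0,U,V:(np.array(p,float)-[x0,y0]+.5)/s-.5+[U,V]
pts=u([(188,272),(38,283),(169,38),(208,532),(22,44),(55,543)],3.4,0,0,214,68)
L=np.array([(0,0),(0,.096),(.166,0),(-.166,0),(.166,.096),(-.166,.096)])
def tp(p,l,z=None):
    c,s=np.cos(p[2]),np.sin(p[2]);l=np.asarray(l,float);q=l[:,:2]@np.array([[c,s],[-s,c]])+p[:2]
    return np.c_[q,np.full(len(l),p[3]) if z is None else p[3]-.04+z]
s=least_squares(lambda p:(proj(f,tp(p,L))-pts).ravel(),[.578,.12,0,.042]);T=s.x
circ=lambda r,n=60:r*np.c_[np.cos(np.linspace(0,2*np.pi,n)),np.sin(np.linspace(0,2*np.pi,n))]
E
python3 - <<'E'
from fit import *
print("tray",T.round(4),np.abs(s.fun).max().round(2))
cap=back(f,[u((523,262),3.2,408,200,340,150)],.118)[0];cup=back(f,[u((492,84),3.8,408,0,132,195)],.066)[0]
dr=back(f,[u((661,80),3.8,603,0,340,92)],0)[0]
m=back(f,u([(620,262),(771,219)],2.5,603,200,136,130),.007)
print("cap",cap,"cup",cup,"dr",dr,"mk",m,m.mean(0),np.linalg.norm(m[0]-m[1]))
S=8
def ov(im,fr,u0,v0,w,h,S,curves,b=.6):
    c=crop(fr["image"],u0,v0,w,h,S,b)
    for P,col in curves: cv2.polylines(c,[np.round(((proj(fr,P)-[u0,v0]+.5)*S-.5)).astype(int)],False,col,1)
    return c
R=(0,0,255);G=(0,255,0)
def ring(c,r,z): return np.c_[circ(r)+c[:2],np.full(60,z)]
A=[]
for l,r,fl in [((-.083,.048),.040,.010),((.083,.048),.033,.015),((-.083,-.048),.016,.014)]:
    k=circ(r)+l; A+=[(tp(T,k,fl),G),(tp(T,circ(r+.004)+l,.04),R)]
for x,y,z in[(.077,.014,.028),(.023,.040,.018)]: A.append((tp(T,np.array([(x,y),(-x,y),(-x,-y),(x,-y),(x,y)])+[.083,-.048],z),G))
A.append((tp(T,[(.166,.096),(-.166,.096),(-.166,-.096),(.166,-.096),(.166,.096)]),R))
B=[(ring(cup,.0325,.066),R),(ring(cup,.027,0),G)];C=[(ring(dr,.0105,0),G),(ring(dr,.0105,.043),R),(np.array([[*dr[:2],0],[*dr[:2],.066]]),R)]
D=[(ring(cap,.0225,.118),R),(ring(cap,.034,0),G),(ring(cap,.0225,.102),R)]
E_=[(m,R)]
r=[ov(0,f,132,195,50,50,3.8,B,1),ov(0,f,340,92,30,30,6.4,C,.6),ov(0,f,340,150,60,60,3.2,D,1),ov(0,f,136,130,75,30,2.5,E_,1),ov(0,g,270,230,40,45,4.2,B,1),ov(0,g,200,150,28,28,6.5,C,1)]
M=np.zeros((600,800,3),np.uint8);a=ov(0,f,214,68,120,174,3.4,A,.5);M[:a.shape[0],:a.shape[1]]=a
for i,c in enumerate(r):
    y,x=(i//2)*200,408+(i%2)*195; M[y:y+c.shape[0],x:x+c.shape[1]]=c[:600-y,:800-x]
M[280:390,603:790]=ov(0,g,245,128,46,46,4.0,D,1)[:110,:187] if 0 else M[280:390,603:790]
d=ov(0,g,248,135,45,50,2.3,D,1);M[276:276+d.shape[0],650:650+d.shape[1]]=d
cv2.imwrite("pics/m2.png",M)
E
```

```text
tray [0.5786 0.1196 0.0596 0.0391] 0.96
cap [ 0.50764015 -0.08518628  0.118     ] cup [0.42784756 0.35825021 0.066     ] dr [ 0.67314784 -0.08198102  0.        ] mk [[0.57857838 0.40467491 0.007     ]
 [0.6171167  0.26850049 0.007     ]] [0.59784754 0.3365877  0.007     ] 0.1415226965098232Traceback (most recent call last):
  File "<stdin>", line 16, in <module>
  File "fit.py", line 8, in tp
    return np.c_[q,np.full(len(l),p[3]) if z is None else p[3]-.04+z]
           ~~~~~^^^^^^^^^^^^^^^^^^^^^^^^^^^^^^^^^^^^^^^^^^^^^^^^^^^^^
    res = self.concatenate(tuple(objs), axis=axis)
ValueError: all the input array dimensions except for the concatenation axis must match exactly, but along dimension 0, the array at index 0 has size 60 and the array at index 1 has size 1
```

```bash
sed -i 's/np.full(len(l),p\[3\]) if z is None else p\[3\]-.04+z/np.full(len(l),p[3] if z is None else p[3]-.04+z)/' fit.py
cat > ovl.py <<'E'
from fit import *
print("tray",T.round(4),np.abs(s.fun).max().round(2))
cap=back(f,[u((523,262),3.2,408,200,340,150)],.118)[0];cup=back(f,[u((492,84),3.8,408,0,132,195)],.066)[0]
dr=back(f,[u((661,80),3.8,603,0,340,92)],0)[0]
m=back(f,u([(620,262),(771,219)],2.5,603,200,136,130),.007)
def ov(im,fr,u0,v0,w,h,S,curves,b=.6):
    c=crop(fr["image"],u0,v0,w,h,S,b)
    for P,col in curves: cv2.polylines(c,[np.round(((proj(fr,P)-[u0,v0]+.5)*S-.5)).astype(int)],False,col,1)
    return c
R=(0,0,255);G=(0,255,0)
def ring(c,r,z): return np.c_[circ(r)+c[:2],np.full(60,z)]
A=[]
for l,r,fl in [((-.083,.048),.040,.010),((.083,.048),.033,.015),((-.083,-.048),.016,.014)]:
    k=circ(r)+l; A+=[(tp(T,k,fl),G),(tp(T,circ(r+.004)+l,.04),R)]
for x,y,z in[(.077,.014,.028),(.023,.040,.018)]: A.append((tp(T,np.array([(x,y),(-x,y),(-x,-y),(x,-y),(x,y)])+[.083,-.048],z),G))
A.append((tp(T,[(.166,.096),(-.166,.096),(-.166,-.096),(.166,-.096),(.166,.096)]),R))
B=[(ring(cup,.0325,.066),R),(ring(cup,.027,0),G)];C=[(ring(dr,.0105,0),G),(ring(dr,.0105,.043),R),(np.array([[*dr[:2],0],[*dr[:2],.066]]),R)]
D=[(ring(cap,.0225,.118),R),(ring(cap,.034,0),G),(ring(cap,.0225,.102),R)]
r=[ov(0,f,132,195,50,50,3.8,B,1),ov(0,f,340,92,30,30,6.4,C,.6),ov(0,f,340,150,60,60,3.2,D,1),ov(0,f,136,130,75,30,2.5,[(m,R)],1),ov(0,g,270,230,40,45,4.2,B,1),ov(0,g,200,150,28,28,6.5,C,1)]
M=np.zeros((600,800,3),np.uint8);a=ov(0,f,214,68,120,174,3.4,A,.5);M[:a.shape[0],:a.shape[1]]=a
for i,c in enumerate(r):
    y,x=(i//2)*200,408+(i%2)*195; M[y:y+c.shape[0],x:x+c.shape[1]]=c[:600-y,:800-x]
d=ov(0,g,248,135,45,50,2.3,D,1);M[276:276+d.shape[0],650:650+d.shape[1]]=d
cv2.imwrite("pics/m2.png",M)
E
python3 ovl.py
```

```text
tray [0.5786 0.1196 0.0596 0.0391] 0.96
```

View pics/m2.png

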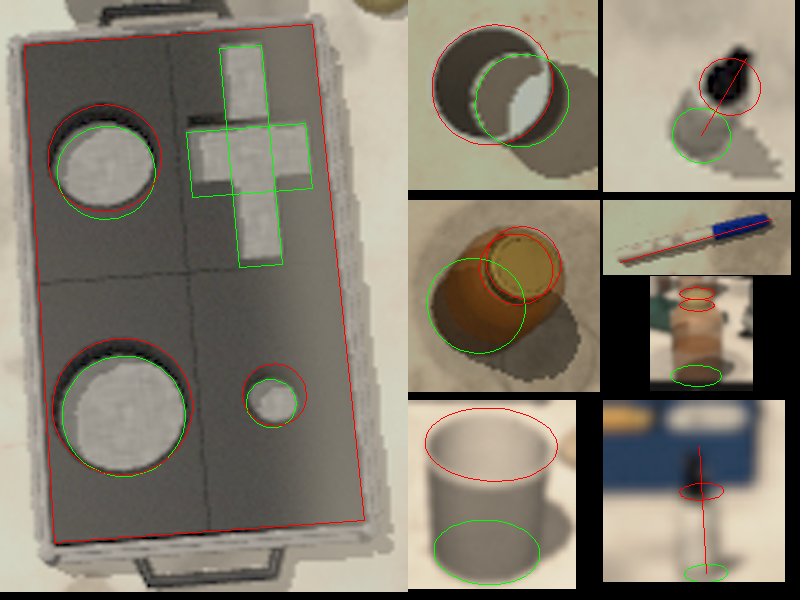

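The tray overlay fits well. Its centre is (0.579, 0.120), yaw 0.06, top about 0.04. The other models match to about 2 mm, with the dropper nudged +2 mm in x. Moving now.

```bash
cat > go.py <<'E'
import sys,numpy as np
from plant import get_obs
from scipy.spatial.transform import Rotation as Ro
# usage: go.py x y z yawdeg(azimuth of tool y) [x y z yaw ...]: numbers for rows, all from present pose
o=get_obs();R=Ro.from_rotvec(o["ee_rot"]);a=np.array(sys.argv[1:],float).reshape(-1,4)
print("t %.2f pos %s yaw %.1f open %.4f grip %.1f F %s"%(o["clock"],o["tool_pos"].round(4),np.degrees(np.arctan2(*R.as_matrix()[1::-1,1])),o["opening"],o["grip_force"],o["wrist_force"].round(1)))
for x,y,z,w in a:
    c,s=np.cos(np.radians(w)),np.sin(np.radians(w))
    T=Ro.from_matrix(np.array([[-s,c,0],[c,s,0],[0,0,-1]]).T)
    print((R.inv().apply(np.array([x,y,z])-o["tool_pos"])/.2).round(4),(np.degrees((R.inv()*T).as_rotvec())/30).round(3))
E
python3 - <<'E'
from fit import *
for n,l in [("bottle",(-.083,.048)),("cup",(.083,.048)),("drop",(-.083,-.048)),("mk",(.083,-.048))]: print(n,tp(T,[l]).round(4))
E
python3 go.py .30 .36 .22 45
```

```text
bottle [[0.4929 0.1626 0.0391]]
cup [[0.6586 0.1725 0.0391]]
drop [[0.4986 0.0668 0.0391]]
mk [[0.6643 0.0767 0.0391]]
t 0.20 pos [0.1982 0.5924 0.2207] yaw 71.5 open 0.0919 grip 0.0 F [-0.2  1.7 -0.6]
[-0.8515 -0.9406  0.0042] [-0.002  0.001  0.883]
```

{"fn": "apply_moves", "kwargs": {"rows": [-0.2,-0.23,0,0,0,0.2,1,-0.42,-0.47,0,0,0,0.44,1,-0.64,-0.7,0,0,0,0.66,1,-0.85,-0.94,0,0,0,0.88,1,-0.85,-0.94,0,0,0,0.88,1]}}

```text
clock: 0.82
tool_pos: [0.3018, 0.3561, 0.2213]
ee_rot: [1.211, 2.898, -0.001]
wrist_force: [-0.1, 0.9, -0.3]
opening: 0.0917
grip_force: 0.0
```

```bash
python3 go.py .42 .14 .22 17
```

```text
t 0.82 pos [0.3018 0.3561 0.2213] yaw 44.7 open 0.0917 grip 0.0 F [-0.1  0.9 -0.3]
[-1.184  -0.339   0.0079] [-0.001  0.002  0.922]
```

{"fn": "apply_moves", "kwargs": {"rows": [-0.25,-0.08,0,0,0,0.23,1,-0.5,-0.16,0,0,0,0.46,1,-0.75,-0.24,0,0,0,0.7,1,-1,-0.34,0,0,0,0.92,1,-1,-0.34,0,0,0,0.92,1]}}

```text
clock: 1.45
tool_pos: [0.3949, 0.1684, 0.2214]
ee_rot: [1.865, 2.527, 0.0]
wrist_force: [-0.2, 0.7, 0.3]
opening: 0.0918
grip_force: 0.0
```

```bash
python3 go.py .46 .02 .22 0
```

```text
t 1.45 pos [0.3949 0.1684 0.2214] yaw 17.1 open 0.0918 grip 0.0 F [-0.2  0.7  0.3]
[-0.8048  0.0926  0.0074] [0.001 0.001 0.571]
```

{"fn": "apply_moves", "kwargs": {"rows": [-0.25,0.03,0,0,0,0.19,1,-0.5,0.06,0,0,0,0.38,1,-0.8,0.09,0,0,0,0.571,1,-0.8,0.09,0,0,0,0.571,1]}}

```text
clock: 1.95
tool_pos: [0.4604, 0.0212, 0.2214]
ee_rot: [2.219, 2.222, 0.0]
wrist_force: [0.1, 0.7, -0.8]
opening: 0.0918
grip_force: 0.0
```

```bash
python3 go.py .508 -.085 .18 0 .508 -.085 .124 0
python3 - <<'E'
from h import *
f=grab_frame("top");cv2.imwrite("pics/a.png",crop(f["image"],240,90,200,150,4,.7))
E
```

```text
t 1.95 pos [0.4604 0.0212 0.2214] yaw 0.1 open 0.0918 grip 0.0 F [ 0.1  0.7 -0.8]
[-0.5311  0.2371  0.208 ] [0.003 0.003 0.003]
[-0.5307  0.2367  0.488 ] [0.003 0.003 0.003]
```

View pics/a.png

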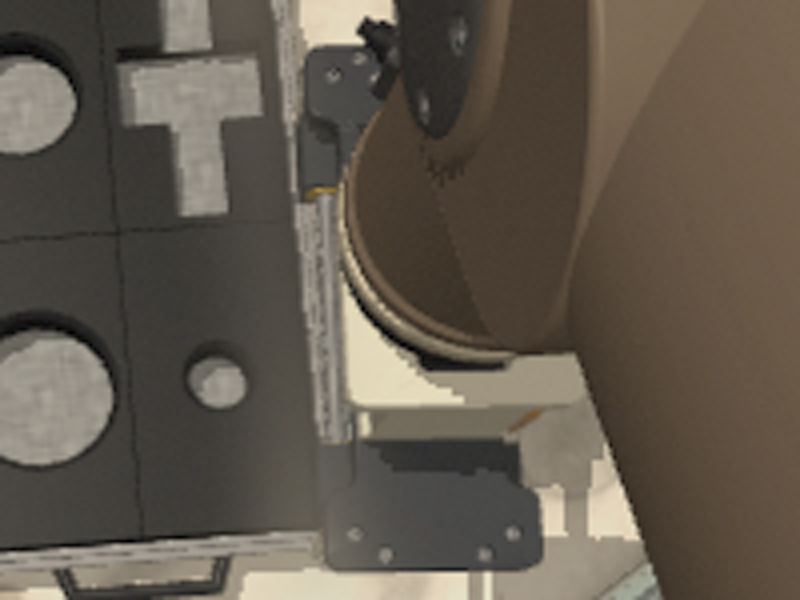

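The view shows the gripper near the tray with its long axis along x. The arm hides the bottle from above, so I will judge the grasp from the opening readout.

{"fn": "apply_moves", "kwargs": {"rows": [-0.18,0.08,0,0,0,0,1,-0.36,0.16,0,0,0,0,1,-0.53,0.237,0,0,0,0,1,-0.53,0.237,0.15,0,0,0,1,-0.53,0.237,0.3,0,0,0,1,-0.53,0.237,0.4,0,0,0,1,-0.53,0.237,0.488,0,0,0,1,-0.53,0.237,0.488,0,0,0,1]}}

```text
clock: 3.0
tool_pos: [0.5062, -0.0791, 0.1223]
ee_rot: [-2.208, -2.231, 0.002]
wrist_force: [0.2, -0.7, 0.7]
opening: 0.0917
grip_force: 0.0
```

```bash
python3 go.py .508 -.085 .124 0
python3 - <<'E'
from h import *
g=grab_frame("side");cv2.imwrite("pics/b.png",crop(g["image"],190,70,150,112,5.3,.8))
E
```

```text
t 3.00 pos [ 0.5062 -0.0791  0.1223] yaw 0.6 open 0.0917 grip 0.0 F [ 0.2 -0.7  0.7]
[-0.0298  0.0084 -0.0087] [-0.006 -0.002  0.02 ]
```

View pics/b.png

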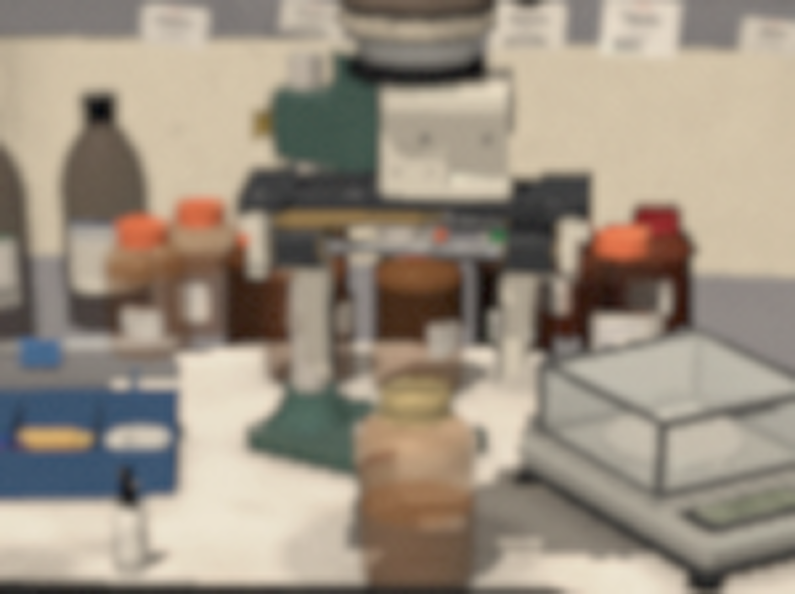

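The side view shows the fingers either side of the gold cap at (418,398), fingertips at about y=385, centred within 1 mm in x. I'll settle, then check the TCP and the projected tip height.

{"fn": "apply_moves", "kwargs": {"rows": [0,0,0,0,0,0,1,0,0,0,0,0,0,1]}}

```text
clock: 3.3
tool_pos: [0.5074, -0.0813, 0.1242]
ee_rot: [2.213, 2.229, 0.002]
wrist_force: [-0.6, -0.5, -0.0]
opening: 0.092
grip_force: 0.0
```

```bash
python3 go.py .508 -.085 .124 0
python3 - <<'E'
from h import *
g=grab_frame("side")
print((proj(g,[(.508,-.0791,.097),(.508,-.085,.118),(.508,-.085,.102),(.508,-.063,.102)])-[190,70]+.5)*5.3)
E
```

```text
t 3.30 pos [ 0.5074 -0.0813  0.1242] yaw 0.4 open 0.0920 grip 0.0 F [-0.6 -0.5 -0. ]
[-0.0183  0.0027  0.0011] [ 0.002 -0.001  0.014]
[[414.12119041 423.63328658]
 [415.25267898 385.1338625 ]
 [415.01625553 411.73052653]
 [411.91128801 425.40615371]]
```

Run:
```python
from h import *
o=get_obs();g=grab_frame("side");f=grab_frame("top");t=o["tool_pos"]
P=[t+[s*.046,0,-.025] for s in(1,-1)]+[t+[s*.095,0,.041] for s in(1,-1)]+[t]
c=crop(g["image"],230,105,70,66,8,.8)
for p in (proj(g,P)-[230,105]+.5)*8: cv2.drawMarker(c,tuple(int(v) for v in p),(0,0,255),0,12,1)
cv2.imwrite("pics/c.png",c)
```

```text
(no output)
```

View pics/c.png

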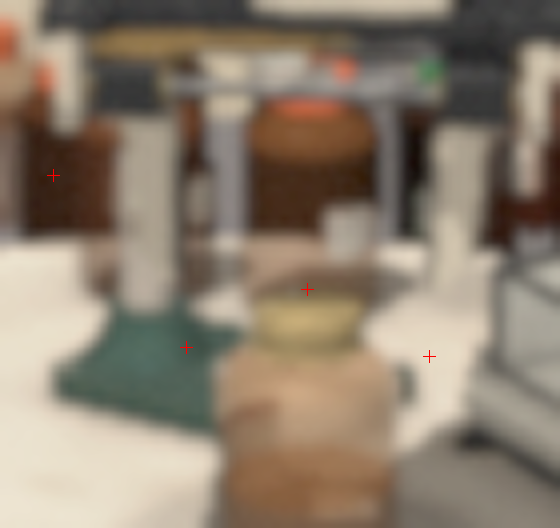

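Run:
```python
from h import *
f=np.load("top.npy",allow_pickle=True).item()
t=np.array([.4604,.0212,.2214])
for z in(.041,.061,.081,.11): print(z,((proj(f,[t+[a,b,z] for a in(-.095,.095) for b in(-.0375,.0375)])-[240,90]+.5)*4).round().tolist())
print(get_obs()["qpos"].round(3))
```

```text
0.041 [[495.0, 586.0], [299.0, 589.0], [465.0, 116.0], [279.0, 119.0]]
0.061 [[509.0, 581.0], [306.0, 584.0], [477.0, 97.0], [285.0, 100.0]]
0.081 [[523.0, 576.0], [313.0, 579.0], [489.0, 76.0], [292.0, 80.0]]
0.11 [[546.0, 568.0], [325.0, 571.0], [509.0, 44.0], [302.0, 48.0]]
[-0.376  0.399  0.573  1.995 -0.291  0.827  0.367]
```

The visible fingertips look about 20 mm higher than tip_extent implies. A gentle close on the cap will show which is right.

{"fn": "apply_moves", "kwargs": {"rows": [-0.01,0.003,0,0,0,0,1,-0.01,0.003,0,0,0,0,0.7,-0.01,0.003,0,0,0,0,0.55,-0.01,0.003,0,0,0,0,0.45,-0.01,0.003,0,0,0,0,0.4]}}

```text
clock: 4.08
tool_pos: [0.5075, -0.0837, 0.1235]
ee_rot: [-2.214, -2.229, -0.0]
wrist_force: [-0.6, 0.1, 0.1]
opening: 0.0568
grip_force: 0.0
```

```bash
python3 go.py .508 -.085 .124 0
```

```text
t 4.08 pos [ 0.5075 -0.0837  0.1235] yaw 0.4 open 0.0568 grip 0.0 F [-0.6  0.1  0.1]
[-0.0065  0.0024 -0.0023] [ 0.    -0.     0.012]
```

{"fn": "apply_moves", "kwargs": {"rows": [0,0,0,0,0,0,0.45,0,0,0,0,0,0,0.4,0,0,0,0,0,0,0.4]}}

```text
clock: 4.45
tool_pos: [0.5075, -0.0837, 0.1235]
ee_rot: [-2.214, -2.229, -0.0]
wrist_force: [-0.0, -0.6, -0.4]
opening: 0.0365
grip_force: 0.0
```

```bash
python3 go.py .508 -.085 .124 0;python3 - <<'E'
from h import *
g=grab_frame("side");cv2.imwrite("pics/d.png",crop(g["image"],230,105,70,70,7,.8))
E
```

```text
t 4.45 pos [ 0.5075 -0.0837  0.1235] yaw 0.4 open 0.0365 grip 0.0 F [-0.  -0.6 -0.4]
[-0.0066  0.0026 -0.0024] [ 0.    -0.     0.012]
```

View pics/d.png

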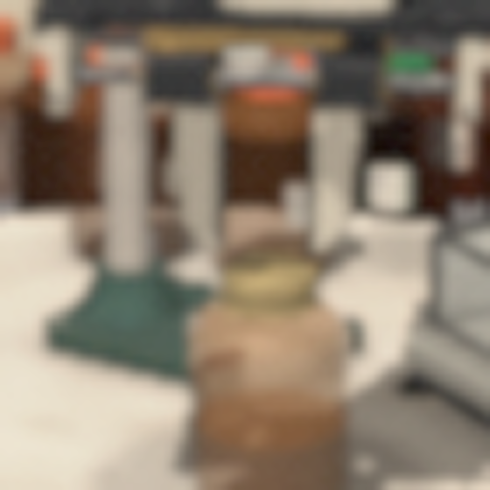

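The picture shows the fingers at (200,180) and (333,180), tips about y=255, ending just above or behind the cap (268,285). The taller post at (125,180) is the press column. The opening is 36 mm with no contact, so the tips sit above the cap or off in y. I'll probe down gently.

{"fn": "apply_moves", "kwargs": {"rows": [0,0,0.01,0,0,0,0.4,0,0,0.02,0,0,0,0.4,0,0,0.02,0,0,0,0.4]}}

```text
clock: 4.88
tool_pos: [0.5073, -0.0837, 0.1193]
ee_rot: [-2.214, -2.228, 0.0]
wrist_force: [0.7, -0.4, 0.2]
opening: 0.0366
grip_force: 0.0
```

Run:
```python
from h import *
o=get_obs();print(o["tool_pos"],o["wrist_force"],o["opening"])
f=grab_frame("top");t=o["tool_pos"]
c=crop(f["image"],320,120,100,75,8,.6)
P=[t+[a,b,.11] for a in(-.095,.095) for b in(-.0375,.0375)]+[t+[s*.018,0,-.025] for s in(1,-1)]+[[.508,-.085,.118]]
for p in (proj(f,P)-[320,120]+.5)*8: cv2.drawMarker(c,tuple(int(v) for v in p),(0,0,255),0,12,1)
cv2.imwrite("pics/e.png",c)
```

```text
[ 0.5073014  -0.08370453  0.11928395] [ 0.66435304 -0.36751504  0.16225225] 0.03660375296790223
```

View pics/e.png

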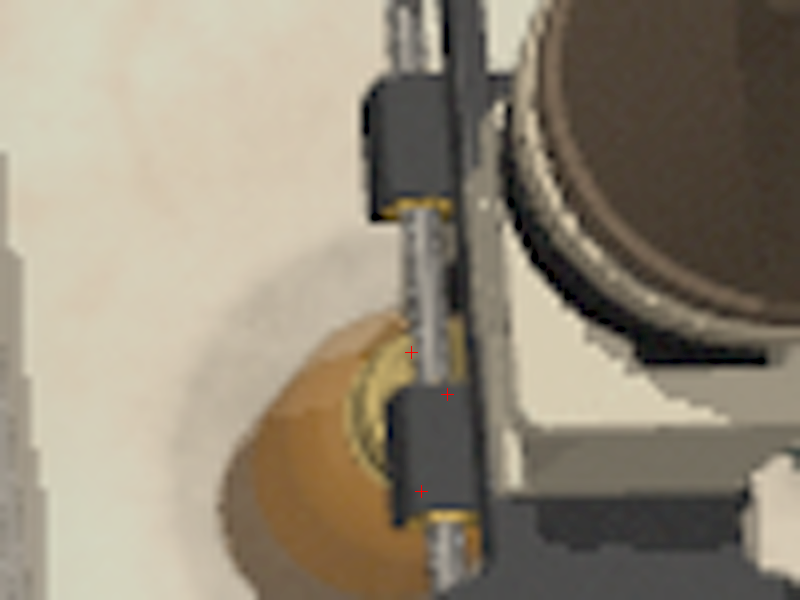

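The top view shows the bottle cap (left edge 347, rows 325-478, centre row about 402). The finger carriages are at rows 80-220 and 390-525. Their mid row near 302 does not match the cap row, so I'll back-project.

Run:
```python
from h import *
f=np.load("top.npy",allow_pickle=True).item()
for z in(.14,.16,.18,.2,.22):
  print(z,back(f,[np.array(p)/8-.5+[320,120] for p in((425,302),(420,80),(440,525),(415,220),(430,390))],z)[:,:2].round(3).tolist())
print(back(f,[np.array(p)/8-.5+[320,120] for p in((447,402),(347,402))],.118))
```

```text
0.14 [[0.525, -0.075], [0.581, -0.077], [0.471, -0.074], [0.546, -0.074], [0.504, -0.074]]
0.16 [[0.519, -0.069], [0.573, -0.071], [0.467, -0.069], [0.539, -0.068], [0.498, -0.069]]
0.18 [[0.514, -0.063], [0.566, -0.066], [0.462, -0.063], [0.533, -0.062], [0.493, -0.063]]
0.2 [[0.508, -0.057], [0.559, -0.06], [0.458, -0.057], [0.527, -0.056], [0.488, -0.057]]
0.22 [[0.502, -0.051], [0.552, -0.054], [0.454, -0.051], [0.52, -0.051], [0.483, -0.051]]
[[ 0.506206   -0.08466117  0.118     ]
 [ 0.50660769 -0.06047062  0.118     ]]
```

{"fn": "apply_moves", "kwargs": {"rows": [0,0,0.01,0,0,0,0.4,0,0,0.01,0,0,0,0.4]}}

```text
clock: 5.18
tool_pos: [0.5074, -0.0837, 0.1174]
ee_rot: [-2.214, -2.228, 0.0]
wrist_force: [-0.7, 0.9, -0.0]
opening: 0.0367
grip_force: 0.0
```

{"fn": "apply_moves", "kwargs": {"rows": [0,0,0.01,0,0,0,0.4,0,0,0.01,0,0,0,0.4]}}

```text
clock: 5.42
tool_pos: [0.5074, -0.0837, 0.1154]
ee_rot: [-2.214, -2.228, 0.0]
wrist_force: [0.8, 0.3, 0.1]
opening: 0.0366
grip_force: 0.0
```

{"fn": "apply_moves", "kwargs": {"rows": [0,0,0.01,0,0,0,0.4,0,0,0.01,0,0,0,0.4]}}

```text
clock: 5.68
tool_pos: [0.5074, -0.0837, 0.1134]
ee_rot: [-2.214, -2.228, 0.0]
wrist_force: [-0.7, -0.7, 0.4]
opening: 0.037
grip_force: 0.0
```

Run:
```python
from h import *
o=get_obs();t=o["tool_pos"];f=grab_frame("top");g=grab_frame("side")
P=[t+[s*.018,0,-.025] for s in(1,-1)]+[t+[s*.037,0,-.025] for s in(1,-1)]+[t]
def mk(fr,u0,v0,w,h,S,b):
    c=crop(fr["image"],u0,v0,w,h,S,b)
    for p in (proj(fr,P)-[u0,v0]+.5)*S: cv2.drawMarker(c,tuple(int(v) for v in p),(0,0,255),0,8,1)
    return c
cv2.imwrite("pics/f.png",np.hstack([mk(g,230,112,40*1+10,75,8,.7),mk(f,345,130,50,75,8,.5)]))
```

```text
(no output)
```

View pics/f.png

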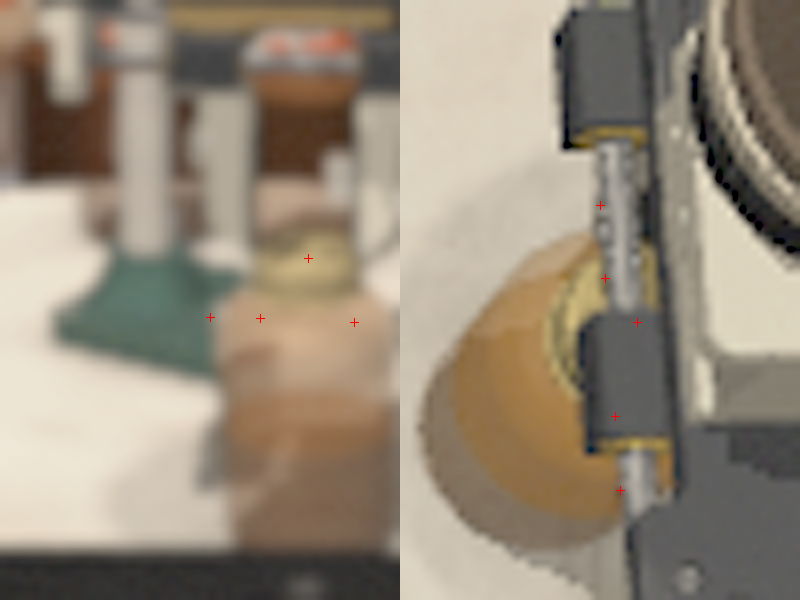

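Side view: the left finger ends near (228,248), well above the predicted tip at (235,318), at the level of the cap top. So the real tips sit roughly 25-30 mm above the reported values. I'll keep probing.

{"fn": "apply_moves", "kwargs": {"rows": [0,0,0.01,0,0,0,0.4,0,0,0.02,0,0,0,0.4]}}

```text
clock: 6.02
tool_pos: [0.5092, -0.084, 0.1122]
ee_rot: [2.213, 2.227, 0.005]
wrist_force: [-9.7, 3.4, 54.0]
opening: 0.0371
grip_force: 26.9
```

{"fn": "apply_moves", "kwargs": {"rows": [0,0,0.01,0,0,0,0.4,0,0,0.01,0,0,0,0.4]}}

```text
clock: 6.28
tool_pos: [0.5104, -0.0841, 0.1123]
ee_rot: [2.213, 2.226, 0.01]
wrist_force: [-12.4, 4.3, 61.6]
opening: 0.0369
grip_force: 30.6
```

{"fn": "apply_moves", "kwargs": {"rows": [0,0,0.01,0,0,0,0.4,0,0,0.01,0,0,0,0.4]}}

```text
clock: 6.52
tool_pos: [0.5112, -0.0841, 0.1122]
ee_rot: [2.212, 2.225, 0.013]
wrist_force: [-17.3, 5.6, 86.3]
opening: 0.037
grip_force: 42.8
```

Contact at TCP z=0.112, with the tips on the cap top at 0.118. So tip z ≈ TCP z + 6 mm. Backing off.

{"fn": "apply_moves", "kwargs": {"rows": [0,0,-0.06,0,0,0,0.4,0,0,-0.12,0,0,0,0.6,0,0,-0.12,0,0,0,0.85,0,0,-0.12,0,0,0,0.85]}}

```text
clock: 7.02
tool_pos: [0.5072, -0.0835, 0.129]
ee_rot: [-2.214, -2.228, 0.001]
wrist_force: [-0.9, -1.3, 0.2]
opening: 0.0626
grip_force: 0.0
```

```bash
sleep 0; python3 go.py .507 -.0845 .099 0 .507 -.0845 .095 0
python3 - <<'E'
from h import *
g=grab_frame("side");f=grab_frame("top")
cv2.imwrite("pics/g.png",np.hstack([crop(g["image"],220,110,60,75,7,.7),crop(f["image"],340,130,54,75,7,.6)]))
E
```

```text
t 7.03 pos [ 0.5072 -0.0835  0.129 ] yaw 0.4 open 0.0626 grip 0.0 F [-0.9 -1.3  0.2]
[-0.0048 -0.0007  0.1498] [-0.002  0.     0.013]
[-0.0048 -0.0007  0.1698] [-0.002  0.     0.013]
```

View pics/g.png

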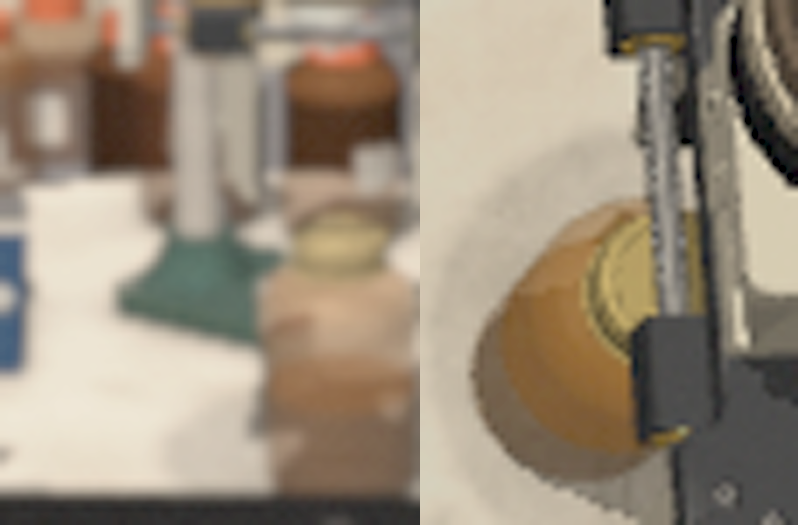

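The bottle is still upright and in place, with the fingers centred on the cap. Now grip with the tips at about z=0.101.

{"fn": "apply_moves", "kwargs": {"rows": [-0.005,0,0.05,0,0,0.013,0.85,-0.005,0,0.1,0,0,0.013,0.85,-0.005,0,0.14,0,0,0.013,0.85,-0.005,0,0.17,0,0,0.013,0.85,-0.005,0,0.17,0,0,0.013,0.85]}}

```text
clock: 7.75
tool_pos: [0.5072, -0.0847, 0.095]
ee_rot: [-2.221, -2.221, 0.001]
wrist_force: [0.3, 0.4, -0.3]
opening: 0.078
grip_force: 0.0
```

{"fn": "apply_moves", "kwargs": {"rows": [0,0,0,0,0,0,0.6,0,0,0,0,0,0,0.5,0,0,0,0,0,0,0.4,0,0,0,0,0,0,0.3,0,0,0,0,0,0,0.3,0,0,0,0,0,0,0.3]}}

```text
clock: 8.5
tool_pos: [0.5076, -0.0847, 0.0956]
ee_rot: [2.222, 2.221, 0.0]
wrist_force: [0.1, 0.2, 2.4]
opening: 0.0445
grip_force: 30.0
```

Gripped at 44.5 mm on the cap. Lifting.

{"fn": "apply_moves", "kwargs": {"rows": [0,0,-0.05,0,0,0,0,0,0,-0.12,0,0,0,0,0,0,-0.2,0,0,0,0,0,0,-0.28,0,0,0,0,0,0,-0.35,0,0,0,0,0,0,-0.35,0,0,0,0]}}

```text
clock: 9.25
tool_pos: [0.5083, -0.0848, 0.1668]
ee_rot: [2.221, 2.22, 0.003]
wrist_force: [0.1, -0.3, -3.7]
opening: 0.0442
grip_force: 30.0
```

```bash
python3 go.py .493 .1626 .165 0
```

```text
t 9.25 pos [ 0.5083 -0.0848  0.1668] yaw -0.0 open 0.0442 grip 30.0 F [ 0.1 -0.3 -3.7]
[ 1.2369 -0.077   0.0091] [ 0.005 -0.    -0.   ]
```

{"fn": "apply_moves", "kwargs": {"rows": [0.06,0,0,0,0,0,0,0.16,-0.01,0,0,0,0,0,0.3,-0.02,0,0,0,0,0,0.45,-0.03,0,0,0,0,0,0.6,-0.04,0,0,0,0,0,0.75,-0.05,0,0,0,0,0,0.88,-0.06,0,0,0,0,0,0.95,-0.07,0,0,0,0,0,1,-0.077,0,0,0,0,0,1,-0.077,0,0,0,0,0]}}

```text
clock: 10.5
tool_pos: [0.492, 0.1155, 0.1653]
ee_rot: [-2.221, -2.222, 0.001]
wrist_force: [0.7, -1.3, -3.7]
opening: 0.044
grip_force: 30.1
```

```bash
python3 go.py .493 .1626 .165 0 .493 .1626 .115 0
```

```text
t 10.50 pos [0.492  0.1155 0.1653] yaw 0.0 open 0.0440 grip 30.1 F [ 0.7 -1.3 -3.7]
[0.2356 0.0052 0.0016] [-0.001  0.     0.   ]
[0.2357 0.0053 0.2516] [-0.001  0.     0.   ]
```

{"fn": "apply_moves", "kwargs": {"rows": [0.06,0,0,0,0,0,0,0.14,0,0,0,0,0,0,0.2,0.005,0,0,0,0,0,0.236,0.005,0,0,0,0,0,0.236,0.005,0,0,0,0,0,0.236,0.005,0.06,0,0,0,0,0.236,0.005,0.12,0,0,0,0,0.236,0.005,0.16,0,0,0,0,0.236,0.005,0.16,0,0,0,0]}}

```text
clock: 11.62
tool_pos: [0.4927, 0.162, 0.1326]
ee_rot: [-2.222, -2.22, 0.003]
wrist_force: [0.9, -0.8, -3.1]
opening: 0.0446
grip_force: 30.1
```

```bash
python3 go.py .493 .1626 .115 0;python3 - <<'E'
from h import *
g=grab_frame("side");f=grab_frame("top")
cv2.imwrite("pics/h.png",np.hstack([crop(g["image"],235,120,68,100,5.8,.6),crop(f["image"],215,140,68,100,5.8,.5)]))
E
```

```text
t 11.62 pos [0.4927 0.162  0.1326] yaw -0.0 open 0.0446 grip 30.1 F [ 0.9 -0.8 -3.1]
[0.0029 0.0019 0.0882] [-0.003  0.002 -0.002]
```

View pics/h.png

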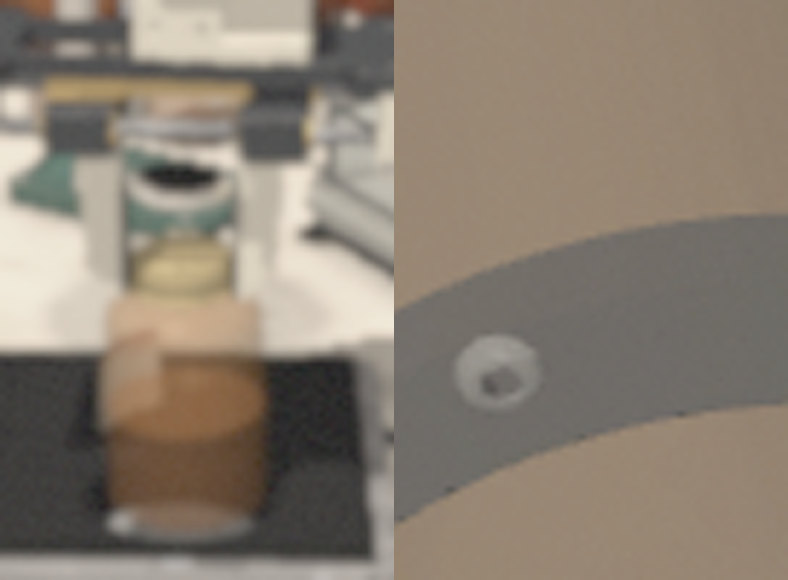

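The side view shows the bottle hanging upright by its cap over the pocket (bottle centre about 185, pocket about 180). Lowering.

{"fn": "apply_moves", "kwargs": {"rows": [0,0,0.03,0,0,0,0,0,0,0.06,0,0,0,0,0,0,0.09,0,0,0,0,0,0,0.1,0,0,0,0,0,0,0.1,0,0,0,0]}}

```text
clock: 12.35
tool_pos: [0.4931, 0.1624, 0.1134]
ee_rot: [-2.222, -2.221, 0.001]
wrist_force: [-0.1, -0.1, -2.9]
opening: 0.044
grip_force: 30.1
```

{"fn": "apply_moves", "kwargs": {"rows": [0,0,0.01,0,0,0,0,0,0,0.015,0,0,0,0,0,0,0.02,0,0,0,0,0,0,0.02,0,0,0,0]}}

```text
clock: 12.85
tool_pos: [0.4932, 0.1625, 0.1095]
ee_rot: [2.222, 2.221, 0.0]
wrist_force: [-0.3, -1.5, -3.9]
opening: 0.044
grip_force: 30.1
```

{"fn": "apply_moves", "kwargs": {"rows": [0,0,0.005,0,0,0,0,0,0,0.01,0,0,0,0,0,0,0.01,0,0,0,0]}}

```text
clock: 13.22
tool_pos: [0.4938, 0.1626, 0.1093]
ee_rot: [-2.222, -2.22, -0.003]
wrist_force: [-6.2, -2.3, 19.9]
opening: 0.0443
grip_force: 30.5
```

Contact at 0.1094, which puts the pocket floor at about 0.0138 and the block underside at about 0.0038. Release.

{"fn": "apply_moves", "kwargs": {"rows": [0,0,-0.009,0,0,0,0,0,0,-0.009,0,0,0,0.6,0,0,-0.009,0,0,0,0.7,0,0,-0.009,0,0,0,0.85,0,0,-0.009,0,0,0,0.9]}}

```text
clock: 13.85
tool_pos: [0.4933, 0.1625, 0.1093]
ee_rot: [2.222, 2.221, 0.0]
wrist_force: [-0.3, 0.3, -0.4]
opening: 0.0793
grip_force: 0.0
```

{"fn": "apply_moves", "kwargs": {"rows": [0,0,-0.1,0,0,0,0.9,0,0,-0.25,0,0,0,0.95,0,0,-0.4,0,0,0,1,0,0,-0.4,0,0,0,1]}}

```text
clock: 14.35
tool_pos: [0.4946, 0.1629, 0.1913]
ee_rot: [2.221, 2.22, 0.006]
wrist_force: [-0.0, 0.5, -0.1]
opening: 0.092
grip_force: 0.0
```

```bash
python3 go.py .428 .357 .17 64
python3 - <<'E'
from h import *
g=grab_frame("side");np.save("s1.npy",g,allow_pickle=True)
# pre-placed bottle axis check: gold cap blob
im=cv2.cvtColor(g["image"],cv2.COLOR_RGB2HSV);P=proj(g,[(.493,.1625,.013+.118),(.493,.1625,.013+.102)]);print(P)
E
```

```text
t 14.35 pos [0.4946 0.1629 0.1913] yaw -0.0 open 0.0920 grip 0.0 F [-0.   0.5 -0.1]
[ 0.9701 -0.3337  0.1071] [ 0.008  0.    -2.134]
[[266.00212051 171.60609891]
 [265.95984422 177.57668323]]
```

{"fn": "apply_moves", "kwargs": {"rows": [0.25,-0.08,0,0,0,-0.3,1,0.5,-0.16,0,0,0,-0.6,1,0.75,-0.25,0,0,0,-0.8,1,0.97,-0.33,0,0,0,-1,1,0.97,-0.33,0,0,0,-1,1]}}

```text
clock: 15.02
tool_pos: [0.4243, 0.3604, 0.1877]
ee_rot: [-1.559, -2.725, 0.002]
wrist_force: [1.7, -0.2, 0.1]
opening: 0.092
grip_force: 0.0
```

{"fn": "apply_moves", "kwargs": {"rows": [0,0,0,0,0,-0.3,1,0,0,0,0,0,-0.6,1,0,0,0,0,0,-1,1,0,0,0,0,0,-1,1]}}

```text
clock: 15.52
tool_pos: [0.4273, 0.3553, 0.1884]
ee_rot: [-0.816, -3.033, 0.002]
wrist_force: [-0.7, 0.1, 0.1]
opening: 0.0917
grip_force: 0.0
```

```bash
python3 go.py .428 .357 .12 90 .428 .357 .06 90
```

```text
t 15.53 pos [0.4273 0.3553 0.1884] yaw 59.9 open 0.0917 grip 0.0 F [-0.7  0.1  0.1]
[0.0011 0.0097 0.3421] [-0.003 -0.002 -1.004]
[0.001  0.0101 0.6421] [-0.003 -0.002 -1.004]
```

{"fn": "apply_moves", "kwargs": {"rows": [0,0.01,0.1,0,0,-0.33,1,0,0.01,0.25,0,0,-0.66,1,0,0.01,0.4,0,0,-1,1,0,0.01,0.52,0,0,-1,1,0,0.01,0.52,0,0,-1,1,0,0.01,0.52,0,0,-1,1]}}

```text
clock: 16.27
tool_pos: [0.4287, 0.3582, 0.0859]
ee_rot: [0.004, 3.141, 0.0]
wrist_force: [0.4, -0.0, 0.5]
opening: 0.0916
grip_force: 0.0
```

```bash
python3 go.py .428 .3575 .06 90 .428 .3575 .025 90
```

```text
t 16.27 pos [0.4287 0.3582 0.0859] yaw 89.8 open 0.0916 grip 0.0 F [ 0.4 -0.   0.5]
[ 0.0035 -0.0036  0.1294] [ 0.     0.001 -0.005]
[ 0.0035 -0.0036  0.3044] [ 0.     0.001 -0.005]
```

{"fn": "apply_moves", "kwargs": {"rows": [0.003,-0.003,0.05,0,0,0,1,0.003,-0.003,0.1,0,0,0,1,0.003,-0.003,0.15,0,0,0,1,0.003,-0.003,0.15,0,0,0,1]}}

```text
clock: 16.77
tool_pos: [0.4271, 0.3572, 0.0543]
ee_rot: [-0.001, -3.14, 0.002]
wrist_force: [0.4, -1.3, -0.4]
opening: 0.0919
grip_force: 0.0
```

{"fn": "apply_moves", "kwargs": {"rows": [0,0,0.05,0,0,0,1,0,0,0.1,0,0,0,1,0,0,0.15,0,0,0,1,0,0,0.15,0,0,0,1,0,0,0.15,0,0,0,0.6,0,0,0.15,0,0,0,0.6,0,0,0.15,0,0,0,0.4,0,0,0.15,0,0,0,0.4,0,0,0.15,0,0,0,0.4]}}

```text
clock: 17.9
tool_pos: [0.4279, 0.358, 0.0256]
ee_rot: [0.0, 3.141, 0.001]
wrist_force: [0.6, 0.2, 1.9]
opening: 0.0629
grip_force: 30.0
```

Cup gripped (62.9 mm). Lift and carry.

{"fn": "apply_moves", "kwargs": {"rows": [0,0,-0.06,0,0,0,0,0,0,-0.2,0,0,0,0,0,0,-0.4,0,0,0,0,0,0,-0.6,0,0,0,0,0,0,-0.6,0,0,0,0]}}

```text
clock: 18.52
tool_pos: [0.4292, 0.3589, 0.1491]
ee_rot: [0.001, 3.137, 0.007]
wrist_force: [-0.3, 0.0, -1.2]
opening: 0.0629
grip_force: 30.0
```

```bash
python3 go.py .6586 .1725 .145 90
```

```text
t 18.52 pos [0.4292 0.3589 0.1491] yaw 90.0 open 0.0629 grip 30.0 F [-0.3  0.  -1.2]
[-1.1473 -0.9315  0.0212] [ 0.008  0.008 -0.001]
```

{"fn": "apply_moves", "kwargs": {"rows": [-0.15,-0.12,0,0,0,0,0,-0.35,-0.3,0,0,0,0,0,-0.55,-0.5,0,0,0,0,0,-0.75,-0.7,0,0,0,0,0,-0.9,-0.85,0,0,0,0,0,-1,-0.93,0,0,0,0,0,-1,-0.93,0,0,0,0,0]}}

```text
clock: 19.4
tool_pos: [0.6285, 0.1686, 0.1445]
ee_rot: [-0.007, -3.141, 0.003]
wrist_force: [-0.6, -0.2, -1.4]
opening: 0.063
grip_force: 30.0
```

```bash
python3 go.py .6586 .1725 .1 90
```

```text
t 19.40 pos [0.6285 0.1686 0.1445] yaw 89.8 open 0.0630 grip 30.0 F [-0.6 -0.2 -1.4]
[-0.1506  0.0203  0.2224] [-0.003 -0.001 -0.008]
```

{"fn": "apply_moves", "kwargs": {"rows": [-0.08,0.01,0,0,0,0,0,-0.15,0.02,0,0,0,0,0,-0.15,0.02,0.1,0,0,0,0,-0.15,0.02,0.2,0,0,0,0,-0.15,0.02,0.28,0,0,0,0,-0.15,0.02,0.28,0,0,0,0,-0.15,0.02,0.28,0,0,0,0]}}

```text
clock: 20.27
tool_pos: [0.6578, 0.1759, 0.09]
ee_rot: [0.0, 3.141, 0.0]
wrist_force: [0.7, -0.1, -0.5]
opening: 0.0634
grip_force: 30.0
```

```bash
python3 go.py .6586 .1725 .047 90;python3 - <<'E'
from h import *
g=grab_frame("side");f=grab_frame("top")
cv2.imwrite("pics/i.png",np.hstack([crop(g["image"],170,130,80,100,5,.6),crop(f["image"],210,70,75,100,5,.5)]))
E
```

```text
t 20.27 pos [0.6578 0.1759 0.09  ] yaw 90.0 open 0.0634 grip 30.0 F [ 0.7 -0.1 -0.5]
[-0.0038 -0.0169  0.2148] [ 0.001  0.001 -0.   ]
```

View pics/i.png

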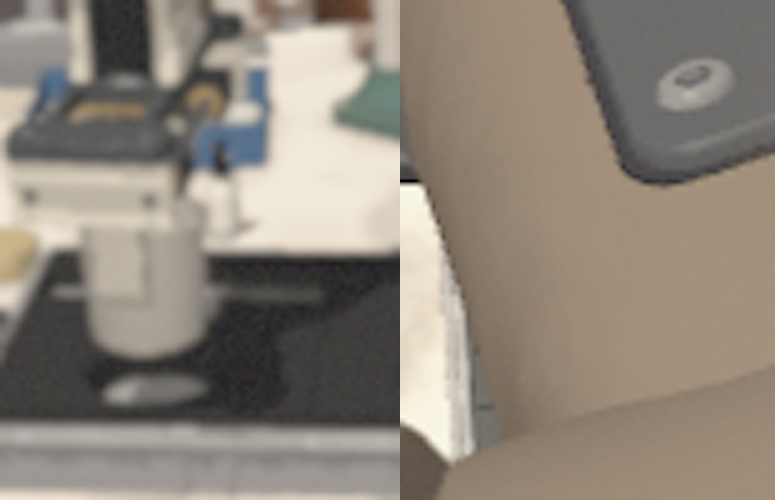

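The side view shows the cup (bottom 90-208, centre about 149) over the cup pocket (floor 103-210, centre about 156).

Run:
```python
from h import *
g=np.load("side.npy",allow_pickle=True).item()
a=np.linspace(0,6.28,40)
for c,r,z in [((.6578,.1759),.027,.0644),((.6586,.1725),.033,.019),((.6586,.1725),.037,.044)]:
    p=(proj(g,np.c_[c[0]+r*np.cos(a),c[1]+r*np.sin(a),0*a+z])-[170,130]+.5)*5;print(p.min(0),p.max(0))
```

```text
[ 99.4837573  305.76978967] [207.17787451 354.83749231]
[ 95.03938843 374.37050379] [223.58649678 437.2066204 ]
[ 83.03562201 328.99854891] [228.84066717 397.53069301]
```

{"fn": "apply_moves", "kwargs": {"rows": [0,-0.015,0,0,0,0,0,0,-0.015,0.05,0,0,0,0,0,-0.015,0.1,0,0,0,0,0,-0.015,0.15,0,0,0,0,0,-0.015,0.15,0,0,0,0]}}

```text
clock: 21.0
tool_pos: [0.6567, 0.1724, 0.0579]
ee_rot: [-0.0, -3.139, 0.001]
wrist_force: [-0.3, 0.3, -1.5]
opening: 0.0631
grip_force: 30.0
```

```bash
python3 go.py .6585 .1725 .047 90
```

```text
t 21.00 pos [0.6567 0.1724 0.0579] yaw 90.0 open 0.0631 grip 30.0 F [-0.3  0.3 -1.5]
[-0.0092  0.0005  0.0543] [-0.001 -0.004 -0.001]
```

{"fn": "apply_moves", "kwargs": {"rows": [-0.005,0,0.02,0,0,0,0,-0.005,0,0.04,0,0,0,0,-0.005,0,0.054,0,0,0,0,-0.005,0,0.054,0,0,0,0]}}

```text
clock: 21.5
tool_pos: [0.6584, 0.1725, 0.0483]
ee_rot: [-0.0, -3.141, 0.0]
wrist_force: [-0.0, 0.7, -1.3]
opening: 0.0631
grip_force: 30.0
```

{"fn": "apply_moves", "kwargs": {"rows": [0,0,0.01,0,0,0,0,0,0,0.014,0,0,0,0,0,0,0.014,0,0,0,0]}}

```text
clock: 21.88
tool_pos: [0.6586, 0.1726, 0.0457]
ee_rot: [-0.0, -3.142, -0.0]
wrist_force: [-0.1, -0.4, -1.7]
opening: 0.0633
grip_force: 30.0
```

{"fn": "apply_moves", "kwargs": {"rows": [0,0,0.005,0,0,0,0,0,0,0.007,0,0,0,0,0,0,0.007,0,0,0,0]}}

```text
clock: 22.25
tool_pos: [0.6587, 0.1726, 0.0445]
ee_rot: [0.001, 3.141, 0.0]
wrist_force: [0.2, 0.3, 1.4]
opening: 0.063
grip_force: 30.0
```

Contact where expected. Release and retreat.

{"fn": "apply_moves", "kwargs": {"rows": [0,0,0,0,0,0,0.8,0,0,0,0,0,0,0.9,0,0,0,0,0,0,1,0,0,0,0,0,0,1,0,0,-0.1,0,0,0,1,0,0,-0.3,0,0,0,1,0,0,-0.5,0,0,0,1,0,0,-0.6,0,0,0,1,0,0,-0.6,0,0,0,1]}}

```text
clock: 23.38
tool_pos: [0.66, 0.1729, 0.1677]
ee_rot: [0.001, 3.137, 0.003]
wrist_force: [-0.1, -0.4, -0.5]
opening: 0.092
grip_force: 0.0
```

```bash
python3 go.py .675 -.02 .165 62 .675 -.08 .165 45
```

```text
t 23.38 pos [0.66   0.1729 0.1677] yaw 90.0 open 0.0920 grip 0.0 F [-0.1 -0.4 -0.5]
[-0.0751 -0.9644  0.0121] [0.005 0.008 0.933]
[-0.0752 -1.2644  0.0116] [0.007 0.007 1.499]
```

{"fn": "apply_moves", "kwargs": {"rows": [-0.02,-0.24,0,0,0,0.3,1,-0.04,-0.5,0,0,0,0.6,1,-0.06,-0.75,0,0,0,0.9,1,-0.075,-0.96,0,0,0,1,1,-0.075,-0.96,0,0,0,1,1]}}

```text
clock: 24.0
tool_pos: [0.6728, -0.0252, 0.1639]
ee_rot: [-0.825, -3.031, 0.005]
wrist_force: [-0.0, 0.6, 0.0]
opening: 0.0918
grip_force: 0.0
```

```bash
python3 go.py .675 -.05 .165 30
python3 - <<'E'
from h import *
f=np.load("top.npy",allow_pickle=True).item();g=np.load("side.npy",allow_pickle=True).item()
def blob(fr,u0,v0,w,h,th):
    m=(fr["image"][v0:v0+h,u0:u0+w].max(2)<th).astype(np.uint8);n,l,s,c=cv2.connectedComponentsWithStats(m);i=1+s[1:,4].argmax();return c[i]+[u0,v0],s[i]
a,sa=blob(f,348,92,22,22,45);b,sb=blob(g,205,150,20,22,70);print(a,sa,b,sb)
for z in(.052,.055,.058): print(z,back(f,[a],z)[0].round(4),proj(g,back(f,[a],z))[0].round(2))
r=least_squares(lambda p:np.r_[proj(f,[p])[0]-a,proj(g,[p])[0]-b],[.675,-.08,.055]);print(r.x.round(4),r.fun.round(2))
E
```

```text
t 24.00 pos [ 0.6728 -0.0252  0.1639] yaw 59.6 open 0.0918 grip 0.0 F [-0.   0.6  0. ]
[-0.0722 -0.1015 -0.0051] [-0.005  0.003  0.985]
[359.19565217 103.91304348] [ 8  8  7  9 46] [213.43478261 161.26086957] [ 7  8  4  7 23]
0.052 [ 0.6719 -0.0794  0.052 ] [214.79 161.25]
0.055 [ 0.6706 -0.0786  0.055 ] [215.1  160.47]
0.058 [ 0.6693 -0.0778  0.058 ] [215.42 159.68]
[ 0.6739 -0.0798  0.0507] [-0.04 -0.59  0.78  0.32]
```

{"fn": "apply_moves", "kwargs": {"rows": [-0.07,-0.1,0,0,0,0.33,1,-0.07,-0.1,0,0,0,0.66,1,-0.07,-0.1,0,0,0,0.985,1,-0.07,-0.1,0,0,0,0.985,1]}}

```text
clock: 24.5
tool_pos: [0.6753, -0.0423, 0.1636]
ee_rot: [-1.556, -2.728, 0.001]
wrist_force: [0.7, 0.9, 0.5]
opening: 0.092
grip_force: 0.0
```

```bash
python3 go.py .673 -.08 .165 0
```

```text
t 24.50 pos [ 0.6753 -0.0423  0.1636] yaw 30.6 open 0.0920 grip 0.0 F [0.7 0.9 0.5]
[-0.1566 -0.1058 -0.0071] [-2.00e-03 -1.00e-03  1.02e+00]
```

{"fn": "apply_moves", "kwargs": {"rows": [-0.08,-0.05,0,0,0,0.33,1,-0.155,-0.105,0,0,0,0.66,1,-0.155,-0.105,0.1,0,0,1,1,-0.155,-0.105,0.25,0,0,1,1,-0.155,-0.105,0.35,0,0,1,1,-0.155,-0.105,0.35,0,0,1,1,-0.155,-0.105,0.35,0,0,1,1]}}

```text
clock: 25.38
tool_pos: [0.6738, -0.0813, 0.0952]
ee_rot: [2.211, 2.23, 0.001]
wrist_force: [0.0, 0.5, 0.1]
opening: 0.092
grip_force: 0.0
```

```bash
python3 go.py .673 -.08 .023 0
python3 - <<'E'
from h import *
g=grab_frame("side");f=grab_frame("top")
cv2.imwrite("pics/j.png",np.hstack([crop(g["image"],180,110,75,100,5,.7),crop(f["image"],325,75,75,100,5,.6)]))
E
```

```text
t 25.38 pos [ 0.6738 -0.0813  0.0952] yaw 0.5 open 0.0920 grip 0.0 F [0.  0.5 0.1]
[ 0.0065 -0.0044  0.3611] [0.002 0.    0.016]
```

{"fn": "apply_moves", "kwargs": {"rows": [0.005,-0.004,0.1,0,0,0,1,0.005,-0.004,0.2,0,0,0,1,0.005,-0.004,0.3,0,0,0,1,0.005,-0.004,0.363,0,0,0,1,0.005,-0.004,0.363,0,0,0,0.8,0.005,-0.004,0.363,0,0,0,0.5]}}

```text
clock: 26.22
tool_pos: [0.6728, -0.0804, 0.0221]
ee_rot: [2.213, 2.229, 0.001]
wrist_force: [-0.0, -0.2, -0.6]
opening: 0.0764
grip_force: 0.0
```

{"fn": "apply_moves", "kwargs": {"rows": [0,0,0,0,0,0,0.38,0,0,0,0,0,0,0.32,0,0,0,0,0,0,0.28,0,0,0,0,0,0,0.24,0,0,0,0,0,0,0.2,0,0,0,0,0,0,0.1]}}

```text
clock: 26.98
tool_pos: [0.6724, -0.0801, 0.0217]
ee_rot: [-2.213, -2.23, -0.0]
wrist_force: [0.2, -1.3, 0.6]
opening: 0.0192
grip_force: 29.9
```

The opening is 19.2 mm against a 21 mm body. I'll check the grasp, and the two placed items, with my last picture.

Run:
```python
from h import *
g=grab_frame("side");f=grab_frame("top")
M=np.hstack([crop(g["image"],185,135,50,75,8,.8),crop(f["image"],335,85,50,75,8,.6)])[:600]
M[360:600,0:400]=crop(g["image"],175,145,125,75,3.2,.7)
cv2.imwrite("pics/k.png",M)
```

```text
(no output)
```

View pics/k.png

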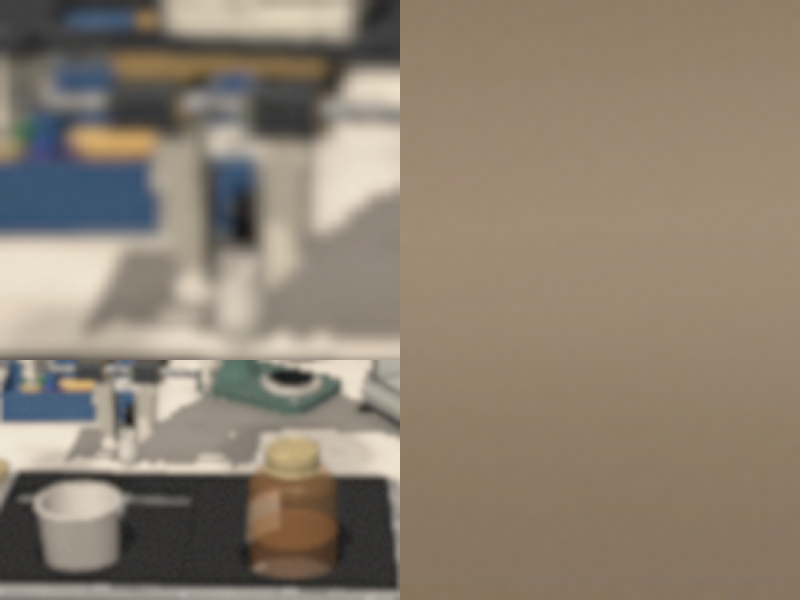

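The last picture shows the dropper upright and held by its body between the pads. The cup (80,525) and amber bottle (292,510) stand upright in their pockets. Lift and carry the dropper.

{"fn": "apply_moves", "kwargs": {"rows": [0,0,-0.04,0,0,0,0,0,0,-0.15,0,0,0,0,0,0,-0.3,0,0,0,0,0,0,-0.45,0,0,0,0,0,0,-0.45,0,0,0,0]}}

```text
clock: 27.7
tool_pos: [0.6745, -0.0808, 0.1161]
ee_rot: [2.21, 2.226, 0.006]
wrist_force: [-0.5, -0.4, -0.9]
opening: 0.0191
grip_force: 29.9
```

```bash
python3 go.py .4986 .0668 .11 0
```

```text
t 27.70 pos [ 0.6745 -0.0808  0.1161] yaw 0.4 open 0.0191 grip 29.9 F [-0.5 -0.4 -0.9]
[ 0.7446 -0.8745  0.0249] [0.012 0.001 0.014]
```

{"fn": "apply_moves", "kwargs": {"rows": [0.08,-0.1,0,0,0,0,0,0.2,-0.24,0,0,0,0,0,0.34,-0.4,0,0,0,0,0,0.48,-0.56,0,0,0,0,0,0.6,-0.7,0,0,0,0,0,0.7,-0.82,0,0,0,0,0,0.743,-0.873,0,0,0,0,0,0.743,-0.873,0,0,0,0,0,0.743,-0.873,0.1,0,0,0,0,0.743,-0.873,0.2,0,0,0,0,0.743,-0.873,0.2,0,0,0,0]}}

```text
clock: 29.08
tool_pos: [0.4969, 0.0658, 0.0709]
ee_rot: [2.215, 2.228, -0.003]
wrist_force: [-0.7, 1.2, 0.2]
opening: 0.0194
grip_force: 29.9
```

```bash
python3 go.py .4986 .0668 .043 0
python3 - <<'E'
from h import *
g=grab_frame("side")
m=(g["image"].max(2)<60)[120:200,200:290]
p=(proj(g,[(.4986,.0668,.066+.057),(.4986,.0668,.045),(.4986,.0668,.044)])).round(1);print(p)
u,v=p[0].astype(int);print(g["image"].mean(2)[v-8:v+28:2,u-10:u+11].astype(int))
E
```

```text
t 29.07 pos [0.4969 0.0658 0.0709] yaw 0.3 open 0.0194 grip 29.9 F [-0.7  1.2  0.2]
[0.0052 0.0085 0.1396] [-0.003  0.003  0.011]
[[266.9 159.8]
 [266.7 186.2]
 [266.7 186.5]]
[[ 45  47  45  47  50  59  77  96  98  94  98 106 106 105 104  91  68  50
   47  48  48]
 [ 38  38  37  40  45  62  86 110 118 118 116 118 116 115 105  84  56  40
   38  38  39]
 [ 45  47  46  45  46  59  91 124 138 139 137 133 127 117 101  79  55  42
   40  39  39]
 [100 111 112 108 106 104 100  87  78  85  95  92  82  72  74  84  91  94
   93  90  90]
 [133 138 139 139 139 134 115  86  69  65  68  67  62  56  57  85 119 135
  138 138 138]
 [166 148 141 139 138 131 107  76  72  78  78  72  77  91  91  96 121 135
  139 138 140]
 [177 153 142 138 138 131 108 106 145 163 146 105  79 103 118 113 123 136
  139 138 140]
 [164 147 140 139 139 131 109 109 148 160 125  70  36  67 101 109 123 136
  139 139 140]
 [154 143 138 139 138 131 108 104 136 141 105  59  38  58  89 106 124 136
  140 138 138]
 [164 151 143 140 140 132 119 113 124 130 129 120 112 107 106 114 130 141
  145 143 140]
 [166 155 143 133 130 133 131 130 131 132 134 134 134 134 133 131 129 132
  140 146 145]
 [164 145 131 127 128 132 136 136 137 137 136 135 134 134 134 135 133 124
  129 150 156]
 [164 140 117 115 126 135 142 145 143 137 134 133 133 133 128 122 110  98
  109 143 160]
 [149 128 106  98 100 111 120 123 125 125 123 121 117 112 106  97  90  81
   88 118 141]
 [114 108 107 106 107 109 109 109 108 107 104 103  99  96  95  93  89  86
   96 108 116]
 [ 60  62  68  75  85  95 105 119 131 134 133 131 125 113 102  89  76  67
   64  63  64]
 [ 55  57  59  59  60  60  78 106 125 134 135 134 127 113  90  68  58  54
   53  51  47]
 [ 60  65  71  75  81  82  80  93 112 122 124 121 112  96  77  60  54  52
   50  49  46]]
```

{"fn": "apply_moves", "kwargs": {"rows": [0.004,0.006,0,0,0,0,0,0.004,0.006,0,0,0,0,0,0.004,0.006,0.05,0,0,0,0,0.004,0.006,0.09,0,0,0,0,0.004,0.006,0.12,0,0,0,0,0.004,0.006,0.13,0,0,0,0,0.004,0.006,0.13,0,0,0,0]}}

```text
clock: 30.0
tool_pos: [0.4978, 0.0679, 0.0456]
ee_rot: [-2.213, -2.23, 0.0]
wrist_force: [-0.1, 0.1, -0.4]
opening: 0.0193
grip_force: 29.9
```

{"fn": "apply_moves", "kwargs": {"rows": [0,0,0.01,0,0,0,0,0,0,0.018,0,0,0,0,0,0,0.022,0,0,0,0,0,0,0.022,0,0,0,0]}}

```text
clock: 30.5
tool_pos: [0.4979, 0.068, 0.0413]
ee_rot: [-2.213, -2.23, 0.0]
wrist_force: [0.5, -1.3, 0.6]
opening: 0.0195
grip_force: 29.9
```

{"fn": "apply_moves", "kwargs": {"rows": [0,0,0.005,0,0,0,0,0,0,0.008,0,0,0,0,0,0,0.008,0,0,0,0]}}

```text
clock: 30.88
tool_pos: [0.4979, 0.0679, 0.0397]
ee_rot: [2.213, 2.23, -0.0]
wrist_force: [-0.8, -0.5, -0.3]
opening: 0.0196
grip_force: 29.9
```

{"fn": "apply_moves", "kwargs": {"rows": [0,0,0.004,0,0,0,0,0,0,0.005,0,0,0,0,0,0,0.005,0,0,0,0]}}

```text
clock: 31.25
tool_pos: [0.4982, 0.068, 0.0392]
ee_rot: [2.213, 2.23, 0.001]
wrist_force: [-0.8, -0.7, 7.1]
opening: 0.0196
grip_force: 29.9
```

{"fn": "apply_moves", "kwargs": {"rows": [0,0,-0.002,0,0,0,0.3,0,0,-0.002,0,0,0,0.45,0,0,-0.002,0,0,0,0.6,0,0,-0.002,0,0,0,0.6,0,0,-0.1,0,0,0,0.7,0,0,-0.3,0,0,0,0.9,0,0,-0.5,0,0,0,1,0,0,-0.65,0,0,0,1,0,0,-0.65,0,0,0,1]}}

```text
clock: 32.38
tool_pos: [0.4993, 0.0682, 0.1707]
ee_rot: [2.212, 2.229, 0.006]
wrist_force: [0.2, 1.0, -1.3]
opening: 0.0917
grip_force: 0.0
```

```bash
python3 go.py .598 .3366 .17 16
python3 - <<'E'
from h import *
f=np.load("top.npy",allow_pickle=True).item();g=np.load("side.npy",allow_pickle=True).item()
b=f["image"][125:165,130:215].astype(int);m=(b[:,:,2]>b[:,:,0]+40);ys,xs=np.nonzero(m)
h=cv2.fitLine(np.c_[xs,ys].astype(np.float32),2,0,.01,.01).ravel();print(len(xs),xs.min()+130,xs.max()+130,h)
c=np.array([xs.mean()+130,ys.mean()+125])
B=back(f,[c,c+20*h[:2]],.008)[:,:2];print("cap centroid",B[0],"az",np.degrees(np.arctan2(*(B[1]-B[0])[::-1])))
b=g["image"][225:280,195:225].astype(int);m=(b[:,:,2]>b[:,:,0]+40);ys,xs=np.nonzero(m);print("side",xs.mean()+195,ys.mean()+225,proj(g,[[*B[0],.008]]))
E
```

```text
t 32.38 pos [0.4993 0.0682 0.1707] yaw 0.4 open 0.0917 grip 0.0 F [ 0.2  1.  -1.3]
[1.3381 0.5036 0.0074] [ 0.008 -0.002 -0.519]
119 180 201 [ 0.96918005 -0.24635345 60.067226   15.042017  ]
cap centroid [0.61071654 0.29747609] az -75.93833847364773
side 209.76190476190476 241.0952380952381 [[209.91764355 242.10903593]]
```

{"fn": "apply_moves", "kwargs": {"rows": [0.25,0.09,0,0,0,-0.1,1,0.5,0.19,0,0,0,-0.2,1,0.75,0.28,0,0,0,-0.3,1,1,0.37,0,0,0,-0.46,1,1,0.37,0,0,0,-0.46,1]}}

```text
clock: 33.0
tool_pos: [0.5697, 0.2736, 0.1664]
ee_rot: [-1.919, -2.485, 0.001]
wrist_force: [-0.1, -0.1, -0.1]
opening: 0.0922
grip_force: 0.0
```

```bash
python3 go.py .599 .3366 .05 14.1
```

```text
t 33.00 pos [0.5697 0.2736 0.1664] yaw 14.7 open 0.0922 grip 0.0 F [-0.1 -0.1 -0.1]
[0.267  0.2224 0.5821] [-0.003 -0.002  0.019]
```

{"fn": "apply_moves", "kwargs": {"rows": [0.13,0.11,0,0,0,0,1,0.267,0.222,0.1,0,0,0.019,1,0.267,0.222,0.25,0,0,0.019,1,0.267,0.222,0.4,0,0,0.019,1,0.267,0.222,0.58,0,0,0.019,1,0.267,0.222,0.58,0,0,0.019,1,0.267,0.222,0.58,0,0,0.019,1]}}

```text
clock: 33.88
tool_pos: [0.6008, 0.3306, 0.0535]
ee_rot: [1.942, 2.469, 0.0]
wrist_force: [0.1, 0.8, 0.6]
opening: 0.092
grip_force: 0.0
```

```bash
python3 go.py .599 .3366 -.002 14.1
```

```text
t 33.88 pos [0.6008 0.3306 0.0535] yaw 13.6 open 0.0920 grip 0.0 F [0.1 0.8 0.6]
[ 0.0313 -0.0021  0.2777] [ 0.001  0.    -0.016]
```

{"fn": "apply_moves", "kwargs": {"rows": [0,0,0.05,0,0,0,1,0,0,0.12,0,0,0,1,0,0,0.18,0,0,0,1,0,0,0.2,0,0,0,1,0,0,0.2,0,0,0,1,0,0,0.2,0,0,0,1]}}

```text
clock: 34.62
tool_pos: [0.6006, 0.3313, 0.0131]
ee_rot: [1.941, 2.47, 0.001]
wrist_force: [0.2, 1.0, 0.0]
opening: 0.0918
grip_force: 0.0
```

```bash
python3 go.py .599 .3366 -.002 14.1
```

```text
t 34.62 pos [0.6006 0.3313 0.0131] yaw 13.7 open 0.0918 grip 0.0 F [0.2 1.  0. ]
[ 0.0279 -0.0016  0.0755] [ 0.001 -0.    -0.015]
```

{"fn": "apply_moves", "kwargs": {"rows": [0.028,0,0.02,0,0,-0.015,1,0.028,0,0.04,0,0,-0.015,1,0.028,0,0.06,0,0,-0.015,1,0.028,0,0.065,0,0,-0.015,1,0.028,0,0.065,0,0,-0.015,1]}}

```text
clock: 35.25
tool_pos: [0.599, 0.3364, -0.0004]
ee_rot: [1.932, 2.477, -0.0]
wrist_force: [-0.4, 1.0, -0.2]
opening: 0.0918
grip_force: 0.0
```

```bash
python3 go.py .599 .3366 -.002 14.1
```

```text
t 35.25 pos [ 5.990e-01  3.364e-01 -4.000e-04] yaw 14.1 open 0.0918 grip 0.0 F [-0.4  1.  -0.2]
[0.0008 0.     0.0081] [-0.  0. -0.]
```

Tips are at about 5 mm. Lower 2 mm more and close.

{"fn": "apply_moves", "kwargs": {"rows": [0,0,0.005,0,0,0,1,0,0,0.01,0,0,0,0.7,0,0,0.01,0,0,0,0.5,0,0,0.01,0,0,0,0.35,0,0,0.01,0,0,0,0.25,0,0,0.01,0,0,0,0.1,0,0,0.01,0,0,0,0.05,0,0,0.01,0,0,0,0,0,0,0.01,0,0,0,0,0,0,0.01,0,0,0,0]}}

```text
clock: 36.5
tool_pos: [0.599, 0.3366, -0.0023]
ee_rot: [-1.932, -2.477, -0.0]
wrist_force: [0.3, -0.5, -0.2]
opening: 0.0122
grip_force: 30.0
```

```bash
python3 go.py .599 .3366 .10 44
```

```text
t 36.50 pos [ 0.599   0.3366 -0.0023] yaw 14.1 open 0.0122 grip 30.0 F [ 0.3 -0.5 -0.2]
[-2.000e-04 -1.000e-04 -5.113e-01] [ 0.    -0.    -0.996]
```

{"fn": "apply_moves", "kwargs": {"rows": [0,0,-0.05,0,0,0,0,0,0,-0.2,0,0,0,0,0,0,-0.4,0,0,-0.2,0,0,0,-0.6,0,0,-0.5,0,0,0,-0.75,0,0,-0.8,0,0,0,-0.75,0,0,-1,0,0,0,-0.75,0,0,-1,0]}}

```text
clock: 37.38
tool_pos: [0.5992, 0.3365, 0.1488]
ee_rot: [1.226, 2.892, 0.002]
wrist_force: [0.6, 0.4, -0.2]
opening: 0.0128
grip_force: 30.0
```

```bash
python3 go.py .63 .2066 .15 72
```

```text
t 37.38 pos [0.5992 0.3365 0.1488] yaw 44.1 open 0.0128 grip 30.0 F [ 0.6  0.4 -0.2]
[-0.5738 -0.341  -0.0065] [ 0.002  0.    -0.932]
```

{"fn": "apply_moves", "kwargs": {"rows": [-0.1,-0.06,0,0,0,-0.2,0,-0.22,-0.13,0,0,0,-0.4,0,-0.36,-0.21,0,0,0,-0.6,0,-0.48,-0.28,0,0,0,-0.8,0,-0.57,-0.34,0,0,0,-0.93,0,-0.57,-0.34,0,0,0,-0.93,0]}}

```text
clock: 38.12
tool_pos: [0.6299, 0.2049, 0.1476]
ee_rot: [-0.501, -3.101, 0.002]
wrist_force: [0.3, 0.6, -0.1]
opening: 0.0126
grip_force: 30.0
```

```bash
python3 go.py .6643 .0767 .14 93.4
```

```text
t 38.12 pos [0.6299 0.2049 0.1476] yaw 71.7 open 0.0126 grip 30.0 F [ 0.3  0.6 -0.1]
[-0.3651 -0.554   0.0386] [-0.002 -0.    -0.725]
```

{"fn": "apply_moves", "kwargs": {"rows": [-0.08,-0.12,0,0,0,-0.2,0,-0.18,-0.27,0,0,0,-0.4,0,-0.27,-0.41,0,0,0,-0.6,0,-0.34,-0.52,0,0,0,-0.725,0,-0.365,-0.554,0,0,0,-0.725,0,-0.365,-0.554,0.15,0,0,-0.725,0,-0.365,-0.554,0.3,0,0,-0.725,0,-0.365,-0.554,0.3,0,0,-0.725,0,-0.365,-0.554,0.3,0,0,-0.725,0]}}

```text
clock: 39.25
tool_pos: [0.6652, 0.0809, 0.0887]
ee_rot: [-0.103, 3.139, 0.001]
wrist_force: [0.9, -0.4, 1.0]
opening: 0.0127
grip_force: 30.0
```

```bash
cat > bl.py <<'E'
from h import *
from scipy.spatial.transform import Rotation as Ro
g=grab_frame("side");f=grab_frame("top");o=get_obs();t=o["tool_pos"];R=Ro.from_rotvec(o["ee_rot"]).as_matrix()
# marker under z = TCP+.0023 ; cap centroid (bench) relative to grip point, along cap direction
d=-R[:,0]; 
for k in(.040,.048): 
    P=t+[0,0,.0023+.008]+d*k; print("pred",k,P.round(4),proj(g,[P])[0].round(1),proj(f,[P])[0].round(1))
for n,fr in(("side",g),("top",f)):
    b=fr["image"].astype(int);m=((b[:,:,2]>b[:,:,0]+40)&(b[:,:,2]>b[:,:,1]+15)).astype(np.uint8);nn,l,s,c=cv2.connectedComponentsWithStats(m)
    print(n,[(c[i].round(1).tolist(),s[i].tolist()) for i in range(1,nn) if s[i,4]>12])
E
python3 bl.py; python3 go.py .6643 .0767 .04 93.4
```

```text
pred 0.04 [0.7056 0.0829 0.0997] [189.8 167.3] [285.8  80.8]
pred 0.048 [0.7136 0.0834 0.0997] [186.9 167.3] [285.4  77.3]
side [([134.3, 37.0], [131, 36, 8, 3, 23]), ([465.0, 43.4], [461, 42, 9, 4, 32]), ([351.4, 116.3], [348, 114, 8, 6, 43]), ([219.1, 146.6], [217, 145, 5, 5, 21]), ([182.4, 159.8], [176, 154, 21, 9, 66]), ([217.2, 159.0], [212, 156, 10, 7, 52]), ([188.8, 167.9], [180, 166, 17, 5, 72])]
top []
t 39.35 pos [0.6657 0.0803 0.0893] yaw 93.7 open 0.0128 grip 30.0 F [-0.2 -0.9 -0.1]
[ 0.0085 -0.0176  0.2463] [0.001 0.004 0.012]
```

The blue cap is at (188.8,167.9) in the side view, as predicted. Descending.

{"fn": "apply_moves", "kwargs": {"rows": [0.004,-0.014,0,0,0,0.01,0,0.004,-0.014,0.05,0,0,0.01,0,0.004,-0.014,0.12,0,0,0.01,0,0.004,-0.014,0.18,0,0,0.01,0,0.004,-0.014,0.18,0,0,0.01,0,0.004,-0.014,0.18,0,0,0.01,0]}}

```text
clock: 40.1
tool_pos: [0.6643, 0.0767, 0.0517]
ee_rot: [-0.095, 3.14, 0.0]
wrist_force: [-0.0, -0.9, -0.3]
opening: 0.0127
grip_force: 30.0
```

```bash
python3 go.py .6643 .0767 .032 93.4; python3 bl.py
```

```text
t 40.10 pos [0.6643 0.0767 0.0517] yaw 93.5 open 0.0127 grip 30.0 F [-0.  -0.9 -0.3]
[-0.0002  0.0001  0.0985] [0.    0.    0.002]
pred 0.04 [0.7044 0.0791 0.0625] [191.6 179.3] [286.5  89.3]
pred 0.048 [0.7124 0.0796 0.0625] [188.7 179.2] [286.2  85.9]
side [([134.3, 37.0], [131, 36, 8, 3, 23]), ([464.7, 43.4], [460, 42, 10, 4, 34]), ([351.4, 116.3], [348, 114, 8, 6, 43]), ([184.8, 146.7], [180, 144, 12, 8, 50]), ([178.8, 158.5], [176, 154, 7, 9, 50]), ([219.9, 158.8], [218, 156, 4, 6, 18]), ([189.9, 180.1], [181, 178, 18, 5, 83])]
top []
```

{"fn": "apply_moves", "kwargs": {"rows": [0,0,0.03,0,0,0,0,0,0,0.06,0,0,0,0,0,0,0.09,0,0,0,0,0,0,0.1,0,0,0,0,0,0,0.1,0,0,0,0]}}

```text
clock: 40.83
tool_pos: [0.664, 0.0767, 0.0315]
ee_rot: [0.095, -3.14, 0.0]
wrist_force: [-0.7, 0.2, 0.5]
opening: 0.0125
grip_force: 30.0
```

{"fn": "apply_moves", "kwargs": {"rows": [0,0,0.005,0,0,0,0,0,0,0.01,0,0,0,0,0,0,0.01,0,0,0,0]}}

```text
clock: 41.2
tool_pos: [0.6641, 0.0767, 0.0297]
ee_rot: [-0.095, 3.14, 0.0]
wrist_force: [0.6, -1.3, -0.0]
opening: 0.0126
grip_force: 30.0
```

{"fn": "apply_moves", "kwargs": {"rows": [0,0,0.003,0,0,0,0,0,0,0.005,0,0,0,0,0,0,0.005,0,0,0,0]}}

```text
clock: 41.58
tool_pos: [0.6642, 0.0767, 0.0294]
ee_rot: [-0.095, 3.14, 0.0]
wrist_force: [-2.7, -0.2, 6.1]
opening: 0.0123
grip_force: 30.0
```

Contact as predicted. Open only to 28 mm inside the recess, then raise straight up.

{"fn": "apply_moves", "kwargs": {"rows": [0,0,-0.002,0,0,0,0.2,0,0,-0.002,0,0,0,0.28,0,0,-0.002,0,0,0,0.3,0,0,-0.002,0,0,0,0.3]}}

```text
clock: 42.08
tool_pos: [0.6641, 0.0767, 0.029]
ee_rot: [0.095, -3.14, 0.0]
wrist_force: [-0.0, -0.2, -0.3]
opening: 0.0274
grip_force: 0.0
```

{"fn": "apply_moves", "kwargs": {"rows": [0,0,-0.03,0,0,0,0.3,0,0,-0.08,0,0,0,0.3,0,0,-0.2,0,0,0,0.3,0,0,-0.4,0,0,0,0.3,0,0,-0.6,0,0,0,0.3,0,0,-0.8,0,0,0,0.3,0,0,-0.8,0,0,0,0.3]}}

```text
clock: 42.95
tool_pos: [0.6664, 0.0768, 0.1939]
ee_rot: [-0.094, 3.133, 0.002]
wrist_force: [-0.0, -0.7, -0.8]
opening: 0.0275
grip_force: 0.0
```

```bash
python3 bl.py; python3 go.py .5 .25 .19 64
```

```text
pred 0.04 [0.7042 0.0791 0.2003] [187.7 131.1] [291.2  55.8]
pred 0.048 [0.7122 0.0796 0.2003] [184.7 131. ] [290.8  51.9]
side [([134.3, 37.0], [131, 36, 8, 3, 23]), ([351.3, 116.4], [348, 114, 8, 6, 44]), ([196.9, 136.2], [194, 134, 7, 5, 30]), ([198.9, 154.2], [176, 144, 46, 19, 527]), ([184.5, 186.0], [181, 184, 8, 5, 28])]
top [([285.6, 92.8], [283, 82, 7, 21, 113])]
t 43.05 pos [0.6642 0.0767 0.19  ] yaw 93.5 open 0.0274 grip 0.0 F [-0.7 -0.8 -0.9]
[ 7.674e-01  9.145e-01 -9.000e-04] [0.001 0.002 0.982]
```

{"fn": "apply_moves", "kwargs": {"rows": [0.2,0.25,0,0,0,0.25,0.3,0.4,0.5,0,0,0,0.5,0.3,0.6,0.75,0,0,0,0.75,0.3,0.76,0.95,0,0,0,0.98,0.3,0.76,0.95,0,0,0,0.98,0.3]}}

```text
clock: 43.68
tool_pos: [0.4965, 0.2618, 0.188]
ee_rot: [-0.693, -3.06, 0.0]
wrist_force: [0.4, -0.8, 0.0]
opening: 0.0277
grip_force: 0.0
```

{"fn": "apply_moves", "kwargs": {"rows": [0.25,0.2,0,0,0,0,0.3,0.5,0.4,0,0,0,0,0.3,0.75,0.6,0,0,0,0,0.3,0.9,0.8,0,0,0,0,0.3,0.9,0.8,0,0,0,0,0.3]}}

```text
clock: 44.3
tool_pos: [0.4064, 0.4837, 0.1875]
ee_rot: [-0.694, -3.062, 0.0]
wrist_force: [-0.1, -1.1, -0.3]
opening: 0.0277
grip_force: 0.0
```

```bash
python3 go.py
python3 - <<'E'
from fit import *
T[3]=.0438
f=grab_frame("top");g=grab_frame("side")
b=f["image"].astype(int)
# marker: blue cap + line of bright/blue pixels in slot
m=((b[:,:,2]>b[:,:,0]+40)&(b[:,:,2]>b[:,:,1]+15)).astype(np.uint8);m[:, :250]=0;m[:,320:]=0
ys,xs=np.nonzero(m);c=[xs.mean(),ys.mean()];print("blue",len(xs),c)
def loc(P):
    d=P[:,:2]-T[:2];c,s=np.cos(T[2]),np.sin(T[2]);return np.c_[d[:,0]*c+d[:,1]*s,-d[:,0]*s+d[:,1]*c]
h=cv2.fitLine(np.c_[xs,ys].astype(np.float32),2,0,.01,.01).ravel()
ends=[(h[2]+k*h[0],h[3]+k*h[1]) for k in(-10,10)]
print("marker local minus slot centre",loc(back(f,[c],.040))-[.083,-.048],loc(back(f,ends,.040))-[.083,-.048])
hsv=cv2.cvtColor(f["image"],cv2.COLOR_RGB2HSV)
P=proj(f,tp(T,[(-.083,.048)],.010+.118))[0];Q=proj(f,tp(T,[(.083,.048)],.015+.066))[0];D=proj(f,tp(T,[(-.083,-.048)]*2,.014+.055))[0];D0=proj(f,tp(T,[(-.083,-.048)],.014))[0]
print("pred cap",P,"rim",Q,"dropcap",D)
u0,v0=np.round(P).astype(int);w=hsv[v0-22:v0+22,u0-22:u0+22];k=(w[:,:,0]>20)&(w[:,:,0]<32)&(w[:,:,1]>90)&(w[:,:,2]>70);ys,xs=np.nonzero(k);print("gold",len(xs),np.median(xs)+u0-22,np.median(ys)+v0-22)
u0,v0=np.round((D+D0)/2).astype(int);print(u0,v0);print(b[v0-16:v0+16,u0-14:u0+15].mean(2).astype(int))
E
```

```text
t 44.30 pos [0.4064 0.4837 0.1875] yaw 64.5 open 0.0277 grip 0.0 F [-0.1 -1.1 -0.3]
blue 104 [np.float64(285.3173076923077), np.float64(92.66346153846153)]
marker local minus slot centre [[0.04294496 0.00109809]] [[0.06701153 0.00102156]
 [0.01911812 0.00117509]]
pred cap [248.14335013 176.73329229] rim [243.42730415 105.54961379] dropcap [295.5953027  180.05081108]
gold 300 248.0 178.0
295 183
[[ 23  23  22  21  23  24  24  25  25  27  27  28  28  31  33  34  35  38
   40  41  42  44  46  48  49  51  52  53  53]
 [ 23  22  24  25  24  24  24  25  26  26  28  27  30  30  31  34  35  36
   38  40  41  44  46  47  49  50  51  50  53]
 [ 23  23  22  24  24  23  22  25  25  25  28  27  28  31  32  35  34  38
   38  41  42  43  45  47  49  48  50  52  53]
 [ 23  23  23  24  24  24  25  27  24  24  26  27  29  29  32  34  35  38
   38  40  41  43  44  46  49  51  50  52  52]
 [ 24  24  23  22  24  24  24  26  26  27  26  27  29  29  32  31  34  36
   38  40  40  44  45  47  48  50  50  51  52]
 [ 22  23  22  25  24  22  25  24  26  27  28  28  27  30  30  34  35  35
   39  40  40  43  44  
[... 2470 characters left out ...]
 26  24  24  25  24  25  25  27  27  30  31  32
   34  36  37  39  41  42  44  46  48  50  50]
 [ 24  24  23  25  24  23  24  23  25  24  25  25  27  28  29  29  30  33
   32  35  37  40  42  43  45  45  48  49  50]
 [ 26  23  22  23  24  23  25  23  25  25  25  25  27  27  29  29  31  32
   35  36  37  39  42  42  44  46  48  49  50]
 [ 25  25  25  24  24  25  26  25  25  25  25  25  27  27  29  30  30  32
   34  35  37  38  41  42  43  44  46  49  51]
 [ 23  23  24  24  23  24  24  25  25  26  25  27  26  28  27  31  31  33
   35  35  36  38  40  42  44  46  47  49  50]
 [ 24  24  25  25  24  23  24  25  25  25  25  27  27  26  29  29  29  32
   33  35  38  39  39  41  43  45  48  49  50]]
```

```bash
python3 -c "
from plant import close_job; print(close_job())"
```

```text
the job is handed in; nothing more can be done
None
```

The job is handed in at about 44 s: the amber bottle, measuring cup and dropper bottle stand upright in their own pockets, the marker lies in its slot, and the scraper was left where it lay. While locating the fingertips I pressed them down on the amber bottle's cap (wrist force up to about 86 N, under the 120 N limit), and the bottle stayed standing where it was.

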